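Release the blow nozzle from the bench air coupler

TASK

Casting is over: pull the brass sleeve of the air coupler back until the yellow blow nozzle pops up out of its cradle, without forcing the coupler back in its clamp, then let go so that the sleeve snaps forward by itself. After that lift the nozzle out and set it down, lying flat inside the blue tray, without dropping it or disturbing the moulds, ware and tools around.

Things in the scene. Friction and masses are not known exactly. Their poses are not given: they have to be found in the camera images.
- stand: grey air stand fixed to the bench; origin on the bench below the coupler. The coupler's axis lies level along the stand's y axis, 100 above the origin; the nozzle lies on its -y side. The stand's +x looks away from the robot (yaw within 0.3 rad). Foot plate x -50 to 120, y -195 to 105, 12 thick; column 34 square at x 105, y 85. The sleeve must be reached slanting, see overhang
- overhang (a point): middle of the near lower edge of the aluminium valve block on the stand, 240 above the bench; the block spans x 0 to +75, y -85 to +85 from here and hangs over the far half of the coupler, so a gripper's body cannot come straight down on the sleeve: come slanting from the robot's side, tool 30 to 45 degrees off vertical, fingers pinching across the coupler's axis
- coupler: the coupler's clamp block, 44 square, y 28 to 81 from its origin, which lies on the axis above the stand's origin; axes as the stand's. The clamp is sprung: pushed along +y by more than 11 N the coupler starts to slide back (0.4 N for each further mm); more than 2 mm is a fault
- sleeve_mid (a point): centre, on the axis, of the brass spring sleeve: a tube 38 in diameter, 46 long (23 either way along y) with dark bands 0.3 proud at its ends; axes as the stand's; moves with the sleeve; at home 15 to -y of the coupler's origin. A 6 mm spigot stands out of it to -y, into the nozzle's socket
- sleeve (a joint): m the sleeve is drawn back (to +y); 0 = home. Spring 3 N at home plus 0.15 N per mm, damping 35 N s/m (pull slowly); rubbing adds up to 2 N until the nozzle pops. The spigot leaves the nozzle's socket after 7 to 17 mm and about 3 mm later the sleeve meets a hard stop; both differ at each start (hidden), to be felt: at the stop the pull rises steeply. Let go, it snaps home
- seat (a point): on the coupler's axis, fixed to the stand: where the centre of the nozzle's plug end lies when coupled, 40 to -y of the coupler's origin; axes as the stand's. From y -2 to -37 from here a cradle carries the plug (floor 8 below the axis, cheeks 26 over all, up to 12 above the axis); a saddle carries the tip 126 to -y of here, with an end plate 20 wide up to 12 above the axis at -144
- nozzle_mid (a point): centre of the nozzle's yellow eight-sided handle, 24 across flats, 52 long (26 either way along y, the nozzle's axis). To +y a steel plug 16 square reaches to +68, to -y a black tip 10 thick to -72. When coupled it lies 68 to -y of the seat, level
- plug_end (a point): centre of the nozzle's plug end face, 68 to +y of nozzle_mid. When the spigot has left its socket a spring kicker under the plug lifts this end by about 14 mm and holds it there, the tip still on its saddle (nozzle sloping about 6 degrees); the sleeve can then snap home beneath it. Lift the nozzle straight up some 30 mm to clear cradle and saddle
- nozzle: the blow nozzle as a whole, near 80 g; same point and axes as nozzle_mid. It cannot be lifted out while the spigot holds it
- tray: blue steel tray with a black rubber floor, fixed, outside 170 (its x) x 230 (its y), 30 tall, walls and floor 5 thick; origin under its centre on the bench. May lie left or right
- tray_in (a point): centre of the tray's inner floor, 5 above the bench; axes as the tray's
- mould: white two-part plaster mould block, 120 x 120 x 105 tall, loose; origin under its centre (bystander)
- cup_a: white cast cup, 72 across the rim, 85 tall, standing before the stand on the robot's side; origin under its centre (bystander)
- cup_b: dark cast cup, 72 across the rim, 85 tall; origin under its centre (bystander)
- dish: blue dish, 80 across the rim, 50 tall; origin under its centre (bystander)
- spare: short spare brass fitting, 22 thick, 44 long, lying on the stand's foot plate under the nozzle; origin under its thick end (bystander)
There are look-alikes about, which are no part of the job. What is meant by the nozzle is not orange or pink, and is the larger of those in its own colour.

How it is judged:
On the way, in this order (a step that is already met when the one before it is completed fails the run):
1. the sleeve is drawn back and the nozzle's plug end has popped up, still between the cradle's cheeks (value of joint sleeve above 0.004 m and z of plug_end in the frame of seat between 0.009 and 0.03 m and x of plug_end in the frame of seat between -0.012 and 0.012 m and y of plug_end in the frame of seat between -0.015 and 0.015 m), for 0.1 s.
2. let go, the sleeve shoots forward by its spring (faster than 0.05 m/s) (velocity of joint sleeve below -0.05 m/s and value of joint sleeve above 0.002 m).
3. the sleeve is home and untouched, with the nozzle still resting popped up in the cradle (value of joint sleeve below 0.0015 m and contact force between the fingers and coupler below 0.1 N and z of plug_end in the frame of seat between 0.009 and 0.03 m and x of plug_end in the frame of seat between -0.012 and 0.012 m and y of plug_end in the frame of seat between -0.015 and 0.015 m), for 0.1 s.
At the end, for the whole second after the job is handed in: the nozzle lies released and at rest flat on the tray's floor (level within 7 degrees, handle centre under 18 mm above the floor and within 70 mm of the tray's centre each way) and the sleeve is home within 1.5 mm (x of nozzle_mid in the frame of tray_in between -0.07 and 0.07 m and y of nozzle_mid in the frame of tray_in between -0.07 and 0.07 m and z of nozzle_mid in the frame of tray_in below 0.018 m and angle between nozzle_mid's own y axis and vertical between 1.45 and 1.7 rad and linear speed of nozzle below 0.02 m/s and value of joint sleeve below 0.0015 m and contact force between the fingers and nozzle below 0.05 N); the robot touches nothing.
It fails at once if the coupler is forced back in its clamp by more than 2 mm (distance of coupler from where it was at the start of the episode above 0.002 m).
It fails at once if the nozzle falls to the bench (its handle lies lower than the tray's floor lets it) (height (world z) of nozzle_mid below 0.0145 m).
It fails at once if the nozzle is dropped or banged into the tray (over 25 N) (contact force between nozzle and tray above 25 N).
It fails at once if a bystander is shifted by more than 30 mm (distance of any of mould, cup_a, cup_b, dish, spare from where it was at the start of the episode above 0.03 m).
It also fails if it takes over 58 s, if anything falls off the work surface, if the arm or the gripper's body presses on something with over 40 N, if the wrist force passes 120 N, or if a joint passes its speed limit or range.

ROBOT

A 7-joint arm with a two-finger parallel gripper is mounted at the origin on the work surface. World frame = base frame: x ahead of the robot, y to its left, z up, the work surface at z = 0. Lengths are in m, angles in rad, forces in N, time in s.
With the tool pointing down it reaches from about 0.375 to 0.925 m from the base axis. Payload 3.1 kg.
Tool frame: the origin (TCP) lies at the very end of the fingers, on their centre line; the grasp point (between the pads) lies 19 mm behind it; z points along the fingers, x is the direction in which the jaws open and shut, and the axes are right-handed (so a half turn about z gives the same grasp; the last joint's range is limited). The gripper opens to 85 mm and grips with 20 to 120 N. Pads are 22 mm wide; open, the fingers measure 114 mm over their backs; the gripper's body (76 mm by 85 mm) begins 54 mm behind the grasp point. The pads swing forward as they close: fully open they stand 13 mm farther back than shut.
Start: joints at [-1.413, 0.383, 0.044, 1.598, -0.018, 1.161, -0.05], TCP at [0.164, 0.629, 0.231] pointing down, gripper open.
Joint ranges: [-2.61, 2.61], [-0.41, 2.15], [-1.48, 1.57], [0, 2.5], [-1.57, 4.71], [0.05, 1.97], [-2.85, 2.85]. Speed limits (rad/s): [2.79, 2.79, 3.14, 3.14, 3.14, 3.14, 3.14].

INTERFACE

Orientations are given as a rotation vector (axis times angle).
In Python, from cell import robot gives the robot as it stands.
- The arm moves only by the tool arm_command, never from a script. Its argument "series" is a list that holds one entry, the list of rows, each a list of 4 numbers: the shift along the world's x, y, z in mm, then the turn about the world's z in degrees. A call has exactly 5 rows; each row shifts and turns the commanded pose from where the row before left it; what a row does not reach is not made up. A row lasts 1/10 s, in which the tool goes at most 50 mm and 8.59 degrees, less where a joint would pass 70% of its speed; a pose out of reach is approached as far as the arm can. A call is refused whole if a number of a shift passes 50 or a number of a turn 8.59, either way. A call with a gripper value outside its range is refused whole. "claw" is the finger opening in mm, from 0 to 85.4, set as the call begins (left out, the last holds). The fingers move at their own pace and stop on an object; "newtons" is the grip in N (left out, the last holds). Time passes only in rows, so rows that do not move let the fingers close, or fill a call up. It gives the time, the measured TCP pose, the force and the opening at its end, in the units of the state.
- robot.state(): the state, without advancing time (a new reading comes with each control period).
- robot.read_camera(name): name is "scene" or "top" or "wrist"; returns the picture (384x512x3 uint8, red, green, blue); there is no depth.
- robot.calibration(name): a dict with "mtx" (3x3 intrinsics, pixels), "xyz" and "orientation" of the camera in the world; the wrist camera has in their place "tool_from_camera" (4x4, takes a point from camera to tool coordinates, whose origin is the TCP and whose axes are the tool frame's). Camera axes: x right, y down, z forward; pixel columns grow to the right and rows downward; lengths in m; the calibration is good to about 2 mm. A picture is of the moment at which its call begins: read the wrist's pose just before it. calibration takes no time and is no camera call.
- robot.finish_job(): hands the job in, once; it reports no verdict.
Trained networks look in the newest picture that a camera, given by its name, has taken for a name from the list of things; names that differ only in an ending like _2 or _b are one class to them, and where a whole thing is asked for, a point or a joint stands for the part that bears it (a point fixed in the world has none). Each returns a list of dicts, best first, with "conf" (0 to 1); they miss things now and then, are a little off and sometimes report something else, mostly with a low value. They report only what shows in the picture. A call takes as long as a camera call. They do not tell look-alikes from the thing itself.
- robot.regions_of(camera, label): "pixels" (384x512 bool, what is visible of it) and "rect" ([left, top, right, bottom] in pixels, round what is visible of it).
- robot.pinpoint(camera, label): "location" ([column, row] in pixels: a listed point, or the origin of a listed thing).
The state is a dict: "clock": time; "q": joint angles; "joint_velocities": joint speeds; "joint_torque": joint torques, N m; "tcp_pos": TCP position; "tcp_rot": TCP orientation; "wrist_force": force on the tool from outside, world axes, zero at the start; "torque": the same for the moment, N m; "width": opening from 0.0 (shut) to 1.0 (fully open).
Only numpy, scipy, OpenCV 4.12 (cv2) and the standard library are available. Lean on these libraries where they do the work, as an engineer would, in place of code of your own. Each camera call takes 0.05 s, during which the arm holds its last target.

## Working session

There is one attempt and no reset: what is moved stays moved. The work goes in short steps, Python scripts to look and compute and a tool call to move; the robot and the scene stay as the last step left them, time stands still between calls to the robot, and variables do not carry over. Pictures are saved under pics/ and viewed, and the job is handed in when it is done.

Besides the shell and the picture viewer there is one more tool, called as name(argument=value, ...), one argument or row to a line, values as JSON. arm_command: Moves the arm, as the interface text tells. Its arguments: {"type":"object","properties":{"series":{"type":"array","items":{"type":"array","items":{"type":"array","items":{"type":"number"}}}},"claw":{"type":"number"},"newtons":{"type":"number"}},"required":["series"]}

```bash
ls -la; mkdir -p pics; python3 - <<'E'
from cell import robot
import cv2,json
print(robot.state())
for n in ["scene","top","wrist"]:
    c=robot.calibration(n); print(n,c)
    im=robot.read_camera(n); cv2.imwrite(f"pics/{n}0.png",im[:,:,::-1])
print([x for x in dir(robot) if x[0]!='_'])
E
```

```text
total 12
drwxr-xr-x  3 agent agent 4096 Dec  7 05:51 .
drwxr-xr-x 23 root  root  4096 Dec  7 05:51 ..
drwxr-xr-x  2 agent agent 4096 Dec  7 05:51 pics
{'clock': 0.0, 'q': array([-1.41282036,  0.38383259,  0.04381925,  1.59957897, -0.01790003,
        1.16118295, -0.04989883]), 'joint_velocities': array([ 6.43122031e-04,  4.50681799e-04, -3.60910520e-04, -2.56408607e-05,
        1.17647914e-03,  3.53655587e-04, -1.89888031e-04]), 'joint_torque': array([-3.35024765e-05, -4.33468509e+01,  1.02469839e+00, -2.49513835e+01,
        1.05263616e-02,  1.14418051e-02,  5.97800508e-06]), 'tcp_pos': array([0.16420651, 0.62794592, 0.22988616]), 'tcp_rot': array([ 2.48518498,  1.91905604, -0.00310939]), 'wrist_force': array([-0.69398795, -0.39114524,  0.11446653]), 'torque': array([-0.09657986,  0.02854251,  0.00601679]), 'width': 1.0014766895791403}
scene {'mtx': array([[400.31351709,   0.        , 250.76965213],
       [  0.        , 400.31351709, 185.33111764],
       [  0.        ,   0.        ,   1.        ]]), 'xyz': array([ 1.23298751, -0.49543826,  0.67326882]), 'orientation': array([-1.92
[... 246 characters left out ...]
30791764]), 'orientation': array([-2.17401214,  2.11780149, -0.18123519])}
wrist {'mtx': array([[313.23446433,   0.        , 257.30971534],
       [  0.        , 313.23446433, 194.5327201 ],
       [  0.        ,   0.        ,   1.        ]]), 'tool_from_camera': array([[ 9.99999856e-01, -4.81900405e-05, -5.35175376e-04,
        -6.32985379e-04],
       [ 2.08708247e-04,  9.52607157e-01,  3.04203157e-01,
        -7.81631261e-02],
       [ 4.95152331e-04, -3.04203225e-01,  9.52607030e-01,
        -1.41601016e-01],
       [ 0.00000000e+00,  0.00000000e+00,  0.00000000e+00,
         1.00000000e+00]])}
['MotionError', 'calibration', 'finish_job', 'pinpoint', 'read_camera', 'regions_of', 'state']
```

View pics/scene0.png

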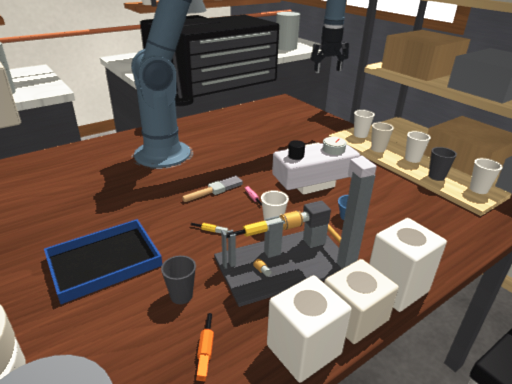

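View pics/top0.png

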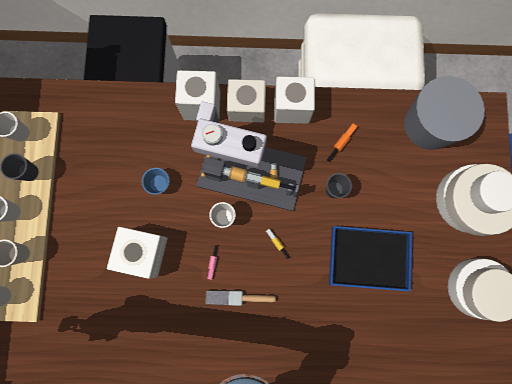

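View pics/wrist0.png

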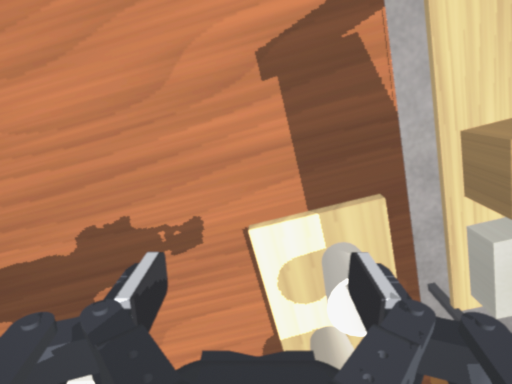

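```bash
cat > h.py <<'E'
import numpy as np,cv2
from scipy.spatial.transform import Rotation as R
from cell import robot
def cam(n,st=None):
    c=robot.calibration(n)
    if n=="wrist":
        st=st or robot.state()
        T=np.eye(4);T[:3,:3]=R.from_rotvec(st["tcp_rot"]).as_matrix();T[:3,3]=st["tcp_pos"]
        X=T@c["tool_from_camera"]
        return c["mtx"],X[:3,:3],X[:3,3]
    return c["mtx"],R.from_rotvec(c["orientation"]).as_matrix(),c["xyz"]
def proj(C,p):
    K,Rm,t=C; v=K@(Rm.T@(np.asarray(p,float)-t)); return v[:2]/v[2]
def ray(C,px):
    K,Rm,t=C; d=Rm@np.linalg.solve(K,[px[0],px[1],1]); return t,d/np.linalg.norm(d)
def atz(C,px,z):
    t,d=ray(C,px); return t+d*(z-t[2])/d[2]
def tri(obs):
    A=np.zeros((3,3));b=np.zeros(3);L=[]
    for C,px in obs:
        t,d=ray(C,px);P=np.eye(3)-np.outer(d,d);A+=P;b+=P@t;L.append((t,d))
    x=np.linalg.solve(A,b); return x,[np.linalg.norm(np.cross(x-t,d)) for t,d in L]
E
python3 - <<'E'
from h import *
cs={n:cam(n) for n in("top","scene")}
for l in ["stand","overhang","coupler","sleeve_mid","seat","nozzle_mid","plug_end","tray","tray_in","mould","cup_a","cup_b","dish","spare"]:
    o={}
    for n in cs:
        try: r=robot.pinpoint(n,l)
        except Exception as e: print(l,e); continue
        o[n]=r
        print(l,n,[(np.round(x["location"],1).tolist(),round(x["conf"],2)) for x in r[:4]])
    if all(n in o and o[n] for n in cs):
        x,e=tri([(cs[n],o[n][0]["location"]) for n in cs]); print("   ",x.round(4),np.round(e,4))
print(robot.state()["clock"])
E
```

```text
stand top [([232.4, 179.7], 0.96)]
stand scene [([293.0, 251.7], 0.83)]
    [ 0.6666  0.0534 -0.0085] [0.0016 0.0016]
overhang top [([228.3, 158.3], 0.83)]
overhang scene []
coupler top [([233.7, 172.5], 0.96)]
coupler scene [([297.7, 217.7], 0.67)]
    [0.6699 0.0481 0.1029] [0.0033 0.0033]
sleeve_mid top [([234.8, 174.3], 0.58), ([232.9, 176.7], 0.44)]
sleeve_mid scene [([292.8, 222.6], 0.78)]
    [0.6655 0.0427 0.0881] [0.0004 0.0004]
seat top [([244.6, 178.4], 0.75), ([223.6, 218.6], 0.66)]
seat scene [([278.9, 223.2], 0.7)]
    [0.6526 0.0127 0.0911] [0.0026 0.0026]
nozzle_mid top [([276.3, 243.8], 0.7), ([215.4, 259.0], 0.69), ([337.6, 139.2], 0.67), ([271.5, 180.4], 0.57)]
nozzle_mid scene [([201.7, 342.8], 0.84), ([255.7, 226.7], 0.82), ([207.5, 226.7], 0.74), ([251.6, 195.7], 0.69)]
    [ 0.4859 -0.1179 -0.4398] [0.0155 0.0155]
plug_end top [([267.6, 227.4], 0.56), ([207.8, 280.1], 0.53), ([272.0, 182.4], 0.17)]
plug_end scene [([280.2, 219.6], 0.73), ([199.5, 380.6], 0.71), ([228.1, 230.0], 0.7), ([261.3, 266.8], 0.66)]
    [ 0.5645 -0.0017  0.0566] [0.0688 0.0688]
tray top
[... 380 characters left out ...]
.4462 0.3064 0.0019] [0.0015 0.0015]
cup_a top [([330.1, 188.0], 0.77), ([223.4, 216.6], 0.69)]
cup_a scene [([269.9, 225.2], 0.86), ([177.3, 296.5], 0.75), ([107.5, 260.5], 0.18)]
    [ 0.6741 -0.147   0.1761] [0.0859 0.0859]
cup_b top [([330.1, 188.0], 0.77), ([223.4, 216.6], 0.69)]
cup_b scene [([269.9, 225.2], 0.86), ([177.3, 296.5], 0.75), ([107.5, 260.5], 0.18)]
    [ 0.6741 -0.147   0.1761] [0.0859 0.0859]
dish top [([156.8, 183.2], 0.64), ([246.9, 175.1], 0.64)]
dish scene [([345.4, 214.0], 0.71)]
    [0.6429 0.2746 0.0079] [0.0071 0.0071]
spare top [([271.9, 174.6], 0.63)]
spare scene [([261.7, 266.5], 0.47), ([106.0, 261.0], 0.28)]
    [ 0.6832 -0.0634  0.015 ] [0.0016 0.0016]
1.55
```

```bash
python3 - <<'E'
from h import *
from scipy.optimize import least_squares
T=cam("top");S=cam("scene")
obs=[("stand",T,(232.4,179.7),(0,0,0)),("stand",S,(293,251.7),(0,0,0)),
("coup",T,(233.7,172.5),(0,0,.1)),("coup",S,(297.7,217.7),(0,0,.1)),
("sl",T,(234.8,174.3),(0,-.015,.1)),("sl",S,(292.8,222.6),(0,-.015,.1)),
("seat",T,(244.6,178.4),(0,-.04,.1)),("seat",S,(278.9,223.2),(0,-.04,.1)),
("noz",T,(271.5,180.4),(0,-.108,.1)),("noz",S,(255.7,226.7),(0,-.108,.1)),
("plug",S,(280.2,219.6),(0,-.04,.1))]
def W(p,q):
    c,s=np.cos(p[2]),np.sin(p[2]); return np.array([p[0]+c*q[0]-s*q[1],p[1]+s*q[0]+c*q[1],q[2]])
f=lambda p:np.concatenate([proj(C,W(p,q))-px for _,C,px,q in obs])
r=least_squares(f,[.666,.053,.1],loss="soft_l1")
print(r.x);print(f(r.x).reshape(-1,2).round(1))
o=atz(T,(228.3,158.3),.24);c,s=np.cos(r.x[2]),np.sin(r.x[2]);d=o-[*r.x[:2],0]
print("overhang",o,"stand frame",c*d[0]+s*d[1],-s*d[0]+c*d[1])
for n in("top","scene"):
    im=cv2.imread(f"pics/{n}0.png"); x0,y0=(180,90) if n=="top" else (180,150)
    x1,y1=(320,220) if n=="top" else (380,310)
    k=5 if n=="top" else 4; k=min(k,800/(x1-x0),600/(y1-y0))
    cr=cv2.resize(im[y0:y1,x0:x1],None,fx=k,fy=k,interpolation=cv2.INTER_CUBIC)
    C=cam(n)
    def pt(q,col):
        u=(proj(C,W(r.x,q))-[x0,y0]+.5)*k; cv2.circle(cr,tuple(int(v) for v in u),3,col,-1)
    for y in np.linspace(-.184,.028,40): pt((0,y,.1),(0,0,255))
    for y in (-.038,.008):
        for a in np.linspace(0,2*np.pi,30): pt((.019*np.cos(a),y,.1+.019*np.sin(a)),(0,255,0))
    for a in np.linspace(0,1,30):
        for q in [(-.05+.17*a,-.195,.012),(-.05+.17*a,.105,.012),(-.05,-.195+.3*a,.012),(.12,-.195+.3*a,.012)]: pt(q,(255,0,255))
    cv2.imwrite(f"pics/{n}1.png",cr)
E
```

```text
[ 0.66748753  0.05109191 -0.21761911]
[[ 1.  -0.4]
 [ 0.4 -2.1]
 [-1.9  0.3]
 [-1.2  0.2]
 [ 2.1 -0.2]
 [-1.8 -3.4]
 [ 1.  -2.2]
 [ 2.7 -1.7]
 [-2.4  1.6]
 [-0.4  1.3]
 [ 1.4  1.9]]
overhang [0.67611536 0.05285699 0.24      ] stand frame 0.00804325023177581 0.003586247182110547
```

View pics/top1.png

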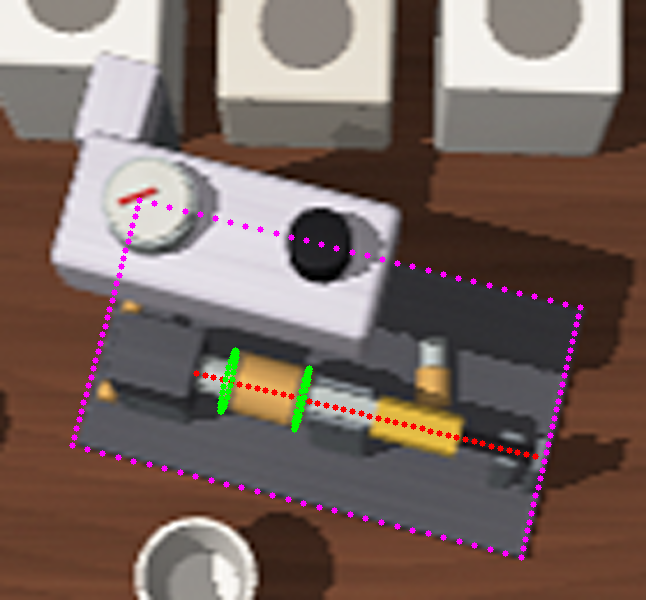

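View pics/scene1.png

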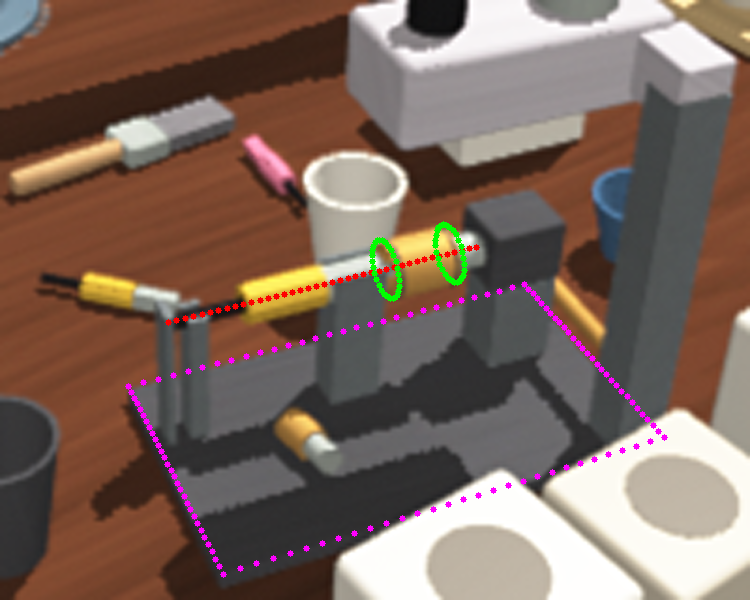

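```bash
python3 - <<'E'
from h import *
T=cam("top");S=cam("scene");P=[.6675,.0511,-.2176]
def inv(w):
    c,s=np.cos(P[2]),np.sin(P[2]);d=np.array(w)[:2]-P[:2];return np.r_[c*d[0]+s*d[1],-s*d[0]+c*d[1]]
st=robot.state();M=R.from_rotvec(st["tcp_rot"]).as_matrix();print(M.round(3))
print("yaw of tool x",np.degrees(np.arctan2(M[1,0],M[0,0])), "want",np.degrees(P[2])+180)
# cup rim centre from top image (222.5,214.5)
for z in(.085,): w=atz(T,(222.5,214.5),z);print("cupA rim",w,inv(w))
print("cupA base",atz(T,(223.4,216.6),0),inv(atz(T,(223.4,216.6),0)))
def W(q):
    c,s=np.cos(P[2]),np.sin(P[2]); return np.array([P[0]+c*q[0]-s*q[1],P[1]+s*q[0]+c*q[1],q[2]])
for q in [(-.075,-.055,.2),(-.072,-.055,.08)]: print(q,W(q))
# tray corners in top image
for px in [(332,227),(412,228.5),(411,291),(330.5,288)]: print(atz(T,px,.03).round(3))
E
```

```text
[[ 0.253  0.967 -0.   ]
 [ 0.967 -0.253 -0.   ]
 [-0.    -0.    -1.   ]]
yaw of tool x 75.34532418268981 want 167.5324383779533
cupA rim [0.55072755 0.07365677 0.085     ] [-0.11888848 -0.00318479]
cupA base [0.553129   0.07718721 0.        ] [-0.11730583  0.00078084]
(-0.075, -0.055, 0.2) [0.58239484 0.0135885  0.2       ]
(-0.072, -0.055, 0.08) [0.5853241  0.01294084 0.08      ]
[ 0.528 -0.243  0.03 ]
[ 0.53  -0.478  0.03 ]
[ 0.351 -0.47   0.03 ]
[ 0.353 -0.239  0.03 ]
```

```bash
python3 - <<'E'
import cv2
im=cv2.imread("pics/scene0.png")[0:110,260:420]
cv2.imwrite("pics/grip.png",cv2.resize(im,None,fx=5,fy=5,interpolation=cv2.INTER_CUBIC))
E
```

```text
(no output)
```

View pics/grip.png

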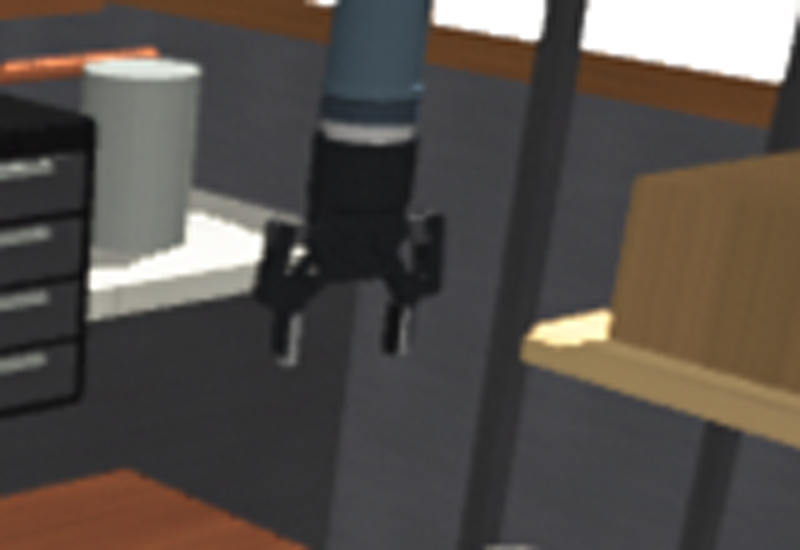

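arm_command(
  series=[
    [[20,-30,3,-4.4],[21,-31,3,-4.4],[21,-31,3,-4.4],[21,-31,3,-4.4],[21,-31,3,-4.4]],
  ],
)

```text
clock: 2.05
tcp_pos: [0.2692, 0.4736, 0.2465]
tcp_rot: [-2.809, -1.406, -0.0]
wrist_force: [0.7, -0.4, -0.4]
width: 1.0
```

arm_command(
  series=[
    [[21,-31,3,-4.4],[21,-31,3,-4.4],[21,-31,3,-4.4],[21,-31,3,-4.4],[21,-31,3,-4.4]],
  ],
)

```text
clock: 2.55
tcp_pos: [0.3742, 0.3185, 0.2617]
tcp_rot: [-3.025, -0.844, -0.001]
wrist_force: [0.6, -0.6, -0.4]
width: 1.007
```

arm_command(
  series=[
    [[21,-31,0,-4.4],[21,-31,0,-4.4],[21,-31,0,-4.4],[21,-31,0,-4.4],[21,-31,0,-4.4]],
  ],
)

```text
clock: 3.05
tcp_pos: [0.4792, 0.1636, 0.2616]
tcp_rot: [-3.131, -0.251, -0.001]
wrist_force: [0.6, -0.2, -0.3]
width: 0.999
```

arm_command(
  series=[
    [[20,-31,0,-4.4],[20,-31,0,-4.4],[20,-31,0,-4.4],[20,-31,0,-4.4],[10,-10,0,-4.4]],
  ],
)

```text
clock: 3.55
tcp_pos: [0.5699, 0.0256, 0.262]
tcp_rot: [3.119, -0.361, 0.004]
wrist_force: [-0.9, -0.6, -0.7]
width: 0.998
```

```bash
python3 - <<'E'
from h import *
st=robot.state();M=R.from_rotvec(st["tcp_rot"]).as_matrix()
print(st["clock"],st["q"].round(2),st["tcp_pos"].round(4),np.degrees(np.arctan2(M[1,0],M[0,0])).round(2),M[:,2].round(3))
im=robot.read_camera("wrist");cv2.imwrite("pics/w1.png",im[:,:,::-1])
C=cam("wrist",st)
for l in ["sleeve_mid","seat","nozzle_mid","coupler","overhang"]:
    r=robot.pinpoint("wrist",l);print(l,[(np.round(x["location"],1).tolist(),round(x["conf"],2)) for x in r[:4]])
E
```

```text
3.55 [-0.71  0.24  0.69  1.79 -0.16  1.17 -0.2 ] [0.5699 0.0256 0.262 ] -13.2 [ 0.002 -0.002 -1.   ]
sleeve_mid [([353.7, 144.7], 0.93)]
seat [([353.3, 167.1], 0.87)]
nozzle_mid [([211.8, 249.9], 0.79), ([120.8, 122.8], 0.77), ([344.3, 231.3], 0.73), ([444.1, 316.9], 0.46)]
coupler [([351.7, 126.6], 0.65)]
overhang [([432.7, 136.2], 0.77), ([346.4, 230.9], 0.59)]
```

View pics/w1.png

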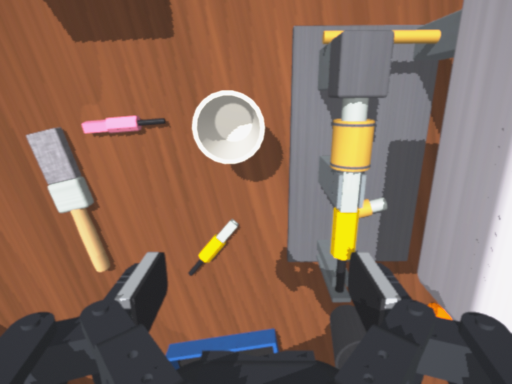

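```bash
cat > fit.py <<'E'
from h import *
from scipy.optimize import least_squares
st=dict(tcp_pos=np.array([.5699,.0256,.262]),tcp_rot=np.array([3.119,-.361,.004]))
T=cam("top");S=cam("scene");Wc=cam("wrist",st)
def W(p,q):
    c,s=np.cos(p[2]),np.sin(p[2]); return np.array([p[0]+c*q[0]-s*q[1],p[1]+s*q[0]+c*q[1],q[2]])
obs=[("stand",T,(232.4,179.7),(0,0,0)),("stand",S,(293,251.7),(0,0,0)),
("coup",T,(233.7,172.5),(0,0,.1)),("coup",S,(297.7,217.7),(0,0,.1)),("coup",Wc,(351.7,126.6),(0,0,.1)),
("sl",T,(234.8,174.3),(0,-.015,.1)),("sl",S,(292.8,222.6),(0,-.015,.1)),("sl",Wc,(353.7,144.7),(0,-.015,.1)),
("seat",T,(244.6,178.4),(0,-.04,.1)),("seat",S,(278.9,223.2),(0,-.04,.1)),("seat",Wc,(353.3,167.1),(0,-.04,.1)),
("noz",T,(271.5,180.4),(0,-.108,.1)),("noz",S,(255.7,226.7),(0,-.108,.1)),("noz",Wc,(344.3,231.3),(0,-.108,.1)),
("plug",S,(280.2,219.6),(0,-.04,.1))]
w=[1 if C is not Wc else 1.0 for _,C,_,_ in obs]
f=lambda p:np.concatenate([(proj(C,W(p,q))-px)*k for (_,C,px,q),k in zip(obs,w)])
P=least_squares(f,[.666,.053,-.2],loss="soft_l1").x
E
python3 - <<'E'
from fit import *
print(P);print([(n,v) for (n,*_),v in zip(obs,f(P).reshape(-1,2).round(1).tolist())])
im=cv2.imread("pics/w1.png");x0,y0,x1,y1=230,60,490,260;k=3
cr=cv2.resize(im[y0:y1,x0:x1],None,fx=k,fy=k,interpolation=cv2.INTER_CUBIC)
def pt(q,col):
    u=(proj(Wc,W(P,q))-[x0,y0]+.5)*k; cv2.circle(cr,tuple(int(v) for v in u),2,col,-1)
for y in np.linspace(-.184,.028,40): pt((0,y,.1),(0,0,255))
for y in (-.038,.008):
    for a in np.linspace(0,2*np.pi,30): pt((.019*np.cos(a),y,.1+.019*np.sin(a)),(0,255,0))
for a in np.linspace(0,1,30):
    pt((-.013,-.042-.035*a,.112),(255,0,255));pt((.013,-.042-.035*a,.112),(255,0,255))
    pt((-.022,.028+.053*a,.122),(255,255,0))
    pt((.008,-.085+.17*a,.24),(255,255,0))
cv2.imwrite("pics/w1o.png",cr)
o,e=tri([(T,(228.3,158.3)),(Wc,(432.7,136.2))]);print("oh",o,e)
E
```

```text
[ 0.66935837  0.05068993 -0.21710754]
[('stand', [1.2, -1.0]), ('stand', [0.8, -1.6]), ('coup', [-1.8, -0.4]), ('coup', [-0.8, 0.6]), ('coup', [1.1, 0.6]), ('sl', [2.3, -0.9]), ('sl', [-1.4, -2.9]), ('sl', [-2.2, -1.7]), ('seat', [1.1, -2.9]), ('seat', [3.1, -1.2]), ('seat', [-3.7, 1.2]), ('noz', [-2.2, 0.9]), ('noz', [-0.0, 1.8]), ('noz', [0.3, -0.2]), ('plug', [1.8, 2.4])]
oh [0.68125138 0.05452525 0.21944887] [np.float64(0.000422994539839876), np.float64(0.0004229945398398828)]
```

View pics/w1o.png

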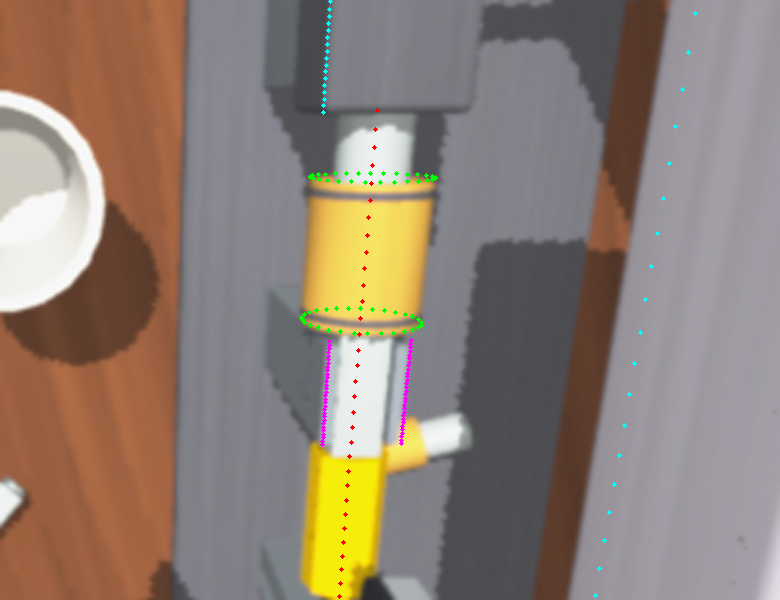

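arm_command(
  series=[
    [[5,-5,-30,0.8],[5,-5,-40,0],[0,0,-40,0],[0,0,-32,0],[0,0,0,0]],
  ],
)

```text
clock: 4.35
tcp_pos: [0.5732, 0.0229, 0.1143]
tcp_rot: [3.124, -0.318, -0.018]
wrist_force: [-1.1, 0.1, -1.1]
width: 1.002
```

```bash
cat > look.py <<'E'
import sys
from fit import *
st=robot.state();M=R.from_rotvec(st["tcp_rot"]).as_matrix()
c,s=np.cos(P[2]),np.sin(P[2]);d=st["tcp_pos"][:2]-P[:2]
print(st["clock"],st["q"].round(2),st["tcp_pos"].round(4),"stand frame",(c*d[0]+s*d[1]).round(4),(-s*d[0]+c*d[1]).round(4),"yaw",np.degrees(np.arctan2(M[1,0],M[0,0])).round(2),"F",st["wrist_force"].round(2),st["torque"].round(3),"w",st["width"])
n=sys.argv[1]
if len(sys.argv)>2:
    for cn in sys.argv[2:]:
        im=robot.read_camera(cn)[:,:,::-1]
        if cn=="wrist": im=cv2.resize(im,(768,576))
        else:
            a=(180,90,320,220) if cn=="top" else (200,150,360,290)
            im=cv2.resize(np.ascontiguousarray(im[a[1]:a[3],a[0]:a[2]]),None,fx=4.2,fy=4.2,interpolation=cv2.INTER_CUBIC)
        cv2.imwrite(f"pics/{n}_{cn}.png",im)
E
python3 look.py a wrist scene
```

```text
4.35 [-0.62  0.44  0.62  1.9  -0.31  0.92 -0.05] [0.5732 0.0229 0.1143] stand frame -0.0879 -0.0478 yaw -11.64 F [-1.05  0.14 -1.1 ] [ 0.023  0.04  -0.001] w 1.0015210766465987
```

View pics/a_wrist.png

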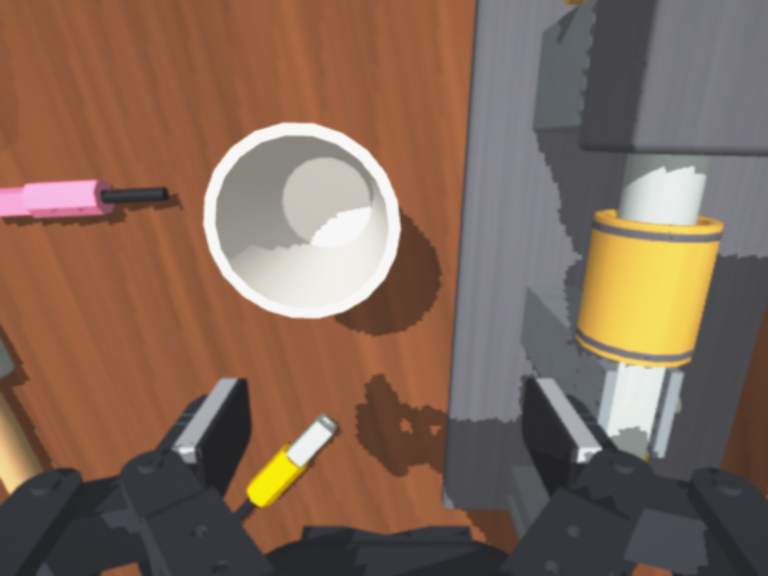

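View pics/a_scene.png

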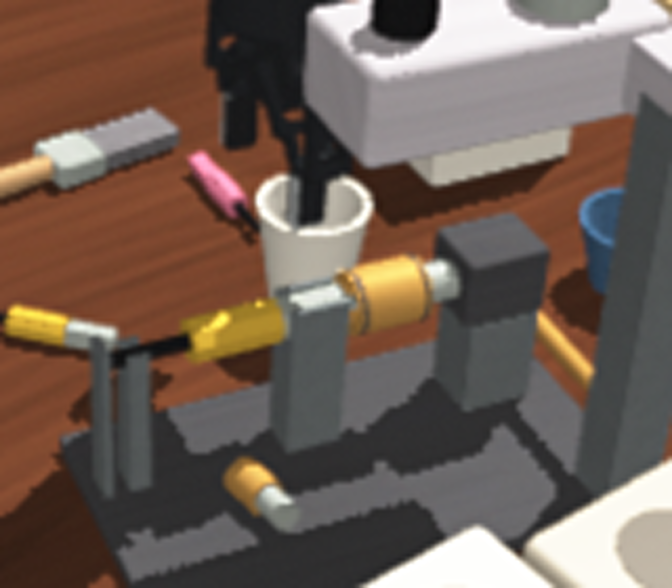

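arm_command(
  series=[
    [[0,0,0,0],[3,-3,-5,-0.4],[3,-3,-10,-0.4],[0,0,-10,0],[0,0,0,0]],
  ],
)

```text
clock: 4.95
tcp_pos: [0.5829, 0.0146, 0.0924]
tcp_rot: [3.121, -0.347, -0.006]
wrist_force: [-0.3, 0.3, -0.1]
width: 0.997
```

```bash
python3 look.py b wrist
```

```text
4.95 [-0.58  0.48  0.6   1.89 -0.35  0.88 -0.03] [0.5829 0.0146 0.0924] stand frame -0.0767 -0.0539 yaw -12.68 F [-0.35  0.31 -0.09] [ 0.035  0.071 -0.021] w 0.9972805097011307
```

View pics/b_wrist.png

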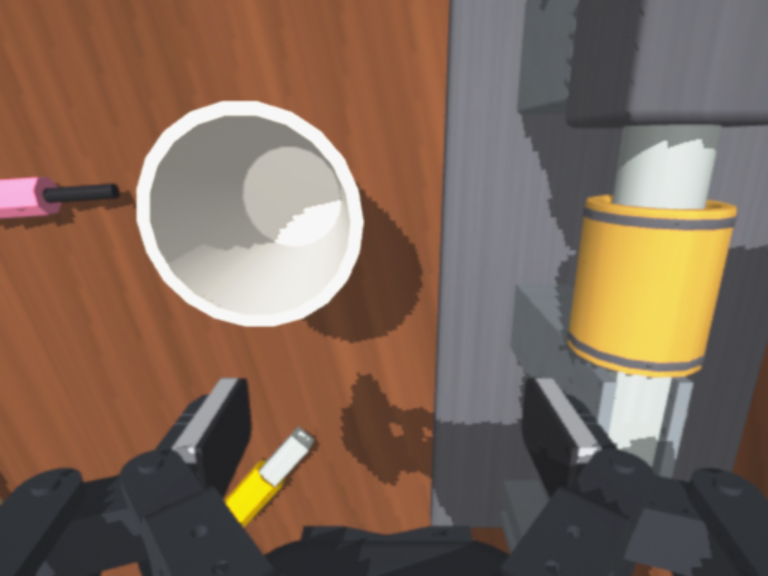

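```bash
cat > ov.py <<'E'
import sys
from fit import *
def overlay(inp,out,st):
    C=cam("wrist",st);im=cv2.imread(inp);k=1.5
    M=R.from_rotvec(st["tcp_rot"]).as_matrix()
    def d(w,col):
        u=(proj(C,w)+.5)*k; cv2.circle(im,tuple(int(v) for v in u),2,col,-1)
    def d2(w,col): d(w,col)
    for y in (-.038,.008):
        for a in np.linspace(0,2*np.pi,40): d(W(P,(.019*np.cos(a),y,.1+.019*np.sin(a))),(0,255,0))
    for a in np.linspace(0,1,30):
        for x in(-.013,.013): d(W(P,(x,-.042-.035*a,.112)),(255,0,255))
        for x in (.0427,.057):
            d(st["tcp_pos"]+M@[x,-.011+.022*a,-.013],(0,0,255))
        for y in(-.011,.011): d(st["tcp_pos"]+M@[.0427+.0143*a,y,-.013],(0,0,255))
    cv2.imwrite(out,im)
E
python3 - <<'E'
from ov import *
overlay("pics/b_wrist.png","pics/b_o.png",robot.state())
E
```

```text
(no output)
```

View pics/b_o.png

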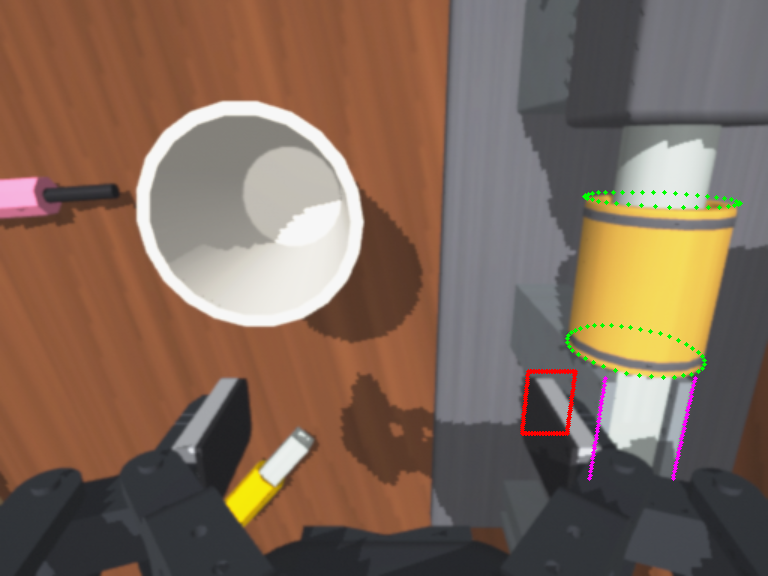

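arm_command(
  series=[
    [[0,0,-6,0],[0,0,-6,0],[1.5,-0.3,0,0],[1.5,-0.3,0,0],[1,-0.2,0,0]],
  ],
)

```text
clock: 5.5
tcp_pos: [0.5889, 0.014, 0.0825]
tcp_rot: [-3.122, 0.346, -0.001]
wrist_force: [0.1, 0.8, 0.3]
width: 1.0
```

arm_command(
  series=[
    [[1,-0.2,0,0],[1,-0.2,0,0],[0,0,0,0],[0,0,0,0],[0,0,0,0]],
  ],
)

```text
clock: 6.0
tcp_pos: [0.5902, 0.0138, 0.0823]
tcp_rot: [-3.122, 0.346, 0.001]
wrist_force: [-2.2, 0.2, 1.9]
width: 1.0
```

```bash
python3 look.py c wrist; python3 - <<'E'
from ov import *
overlay("pics/c_wrist.png","pics/c_o.png",robot.state())
E
```

```text
6.0 [-0.57  0.51  0.59  1.88 -0.36  0.86 -0.02] [0.5902 0.0138 0.0823] stand frame -0.0693 -0.0531 yaw -12.65 F [-2.19  0.19  1.94] [0.03  0.216 0.046] w 0.9999069293491148
```

View pics/c_o.png

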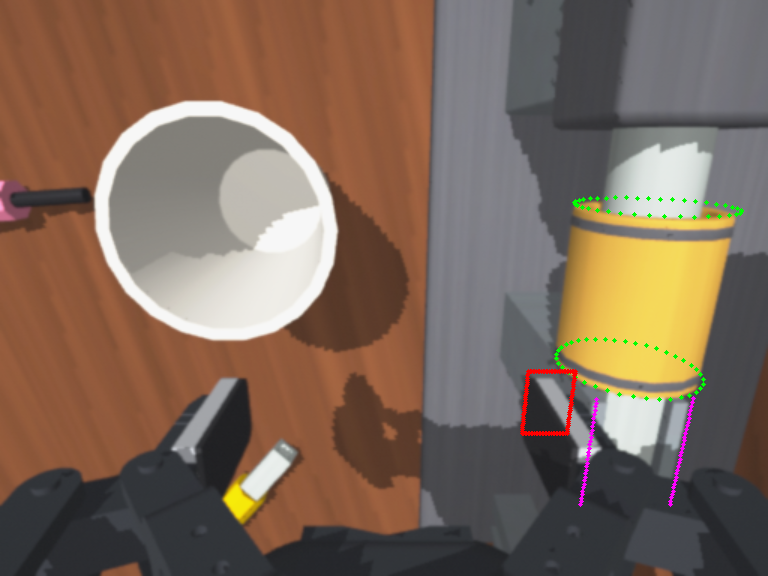

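arm_command(
  series=[
    [[-1.5,0.3,0,0],[0.2,1,0,0],[0.2,1,0,0],[0.2,1,0,0],[0.2,1,0,0]],
  ],
)

```text
clock: 6.55
tcp_pos: [0.5899, 0.0181, 0.0823]
tcp_rot: [-3.122, 0.346, -0.0]
wrist_force: [-0.8, -0.3, 0.2]
width: 1.002
```

arm_command(
  series=[
    [[0.2,1,0,0],[0.2,1,0,0],[0.2,1,0,0],[0.2,1,0,0],[0,0,0,0]],
  ],
)

```text
clock: 7.05
tcp_pos: [0.5906, 0.022, 0.0823]
tcp_rot: [3.122, -0.346, 0.0]
wrist_force: [-1.2, -0.1, -0.1]
width: 1.005
```

```bash
python3 look.py d wrist scene
```

```text
7.05 [-0.58  0.51  0.59  1.88 -0.36  0.86 -0.03] [0.5906 0.022  0.0823] stand frame -0.0708 -0.045 yaw -12.64 F [-1.16 -0.11 -0.09] [0.005 0.01  0.047] w 1.0050350756415833
```

View pics/d_wrist.png

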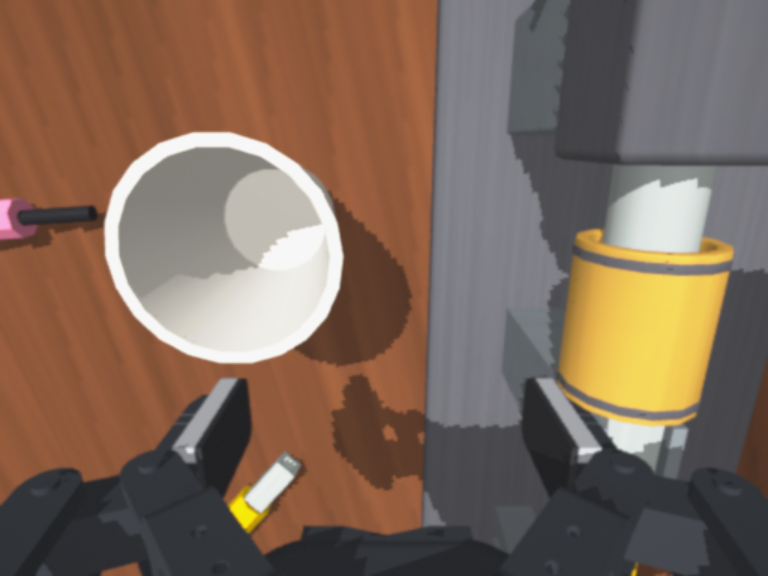

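View pics/d_scene.png

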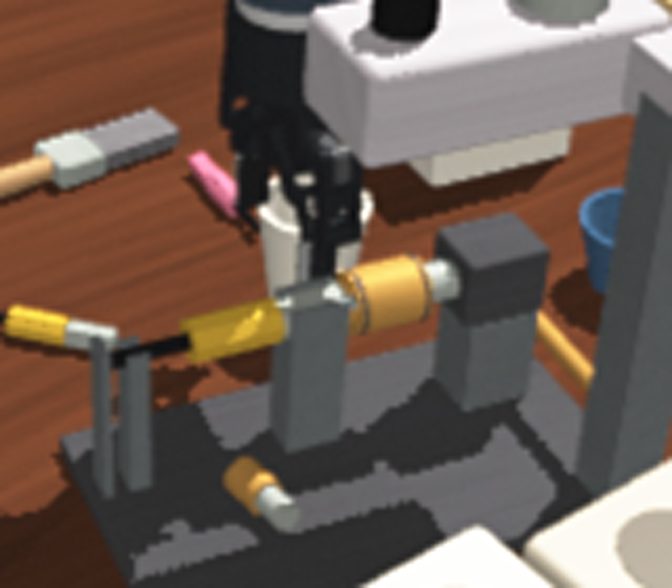

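arm_command(
  series=[
    [[-3,0.7,2,-5],[0.4,2,3,-5],[0,0,0,0],[3,-0.7,0,0],[3,-0.7,0,0]],
  ],
)

```text
clock: 7.65
tcp_pos: [0.593, 0.0235, 0.087]
tcp_rot: [-3.081, 0.615, 0.005]
wrist_force: [-6.3, 1.9, 4.2]
width: 0.999
```

arm_command(
  series=[
    [[1,-0.2,0,0],[0,0,0,0],[0,0,0,0],[0,0,0,0],[0,0,0,0]],
  ],
)

```text
clock: 8.15
tcp_pos: [0.5928, 0.0235, 0.0867]
tcp_rot: [-3.08, 0.616, 0.008]
wrist_force: [-5.2, 1.3, 3.4]
width: 0.998
```

```bash
python3 look.py e wrist scene
```

```text
8.15 [-0.61  0.52  0.63  1.87 -0.39  0.89 -0.19] [0.5928 0.0235 0.0867] stand frame -0.069 -0.0429 yaw -22.6 F [-5.19  1.27  3.4 ] [ 0.171  0.833 -0.025] w 0.9981734985037662
```

View pics/e_wrist.png

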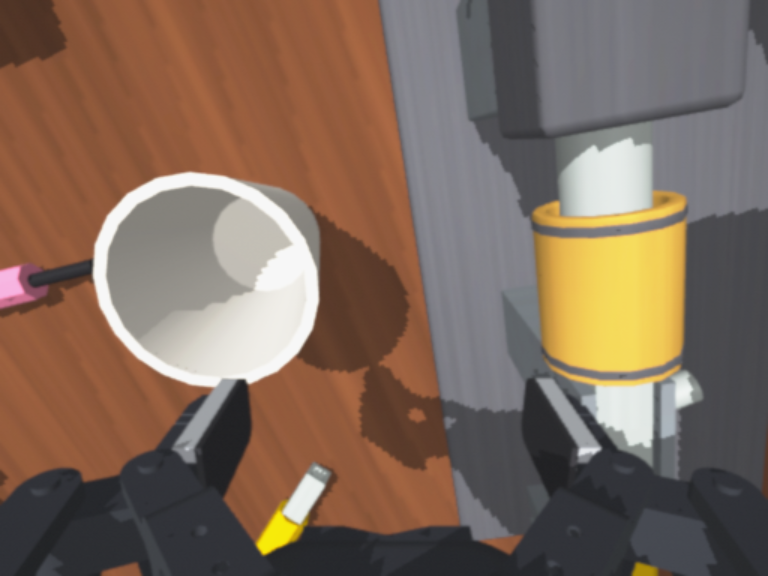

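View pics/e_scene.png

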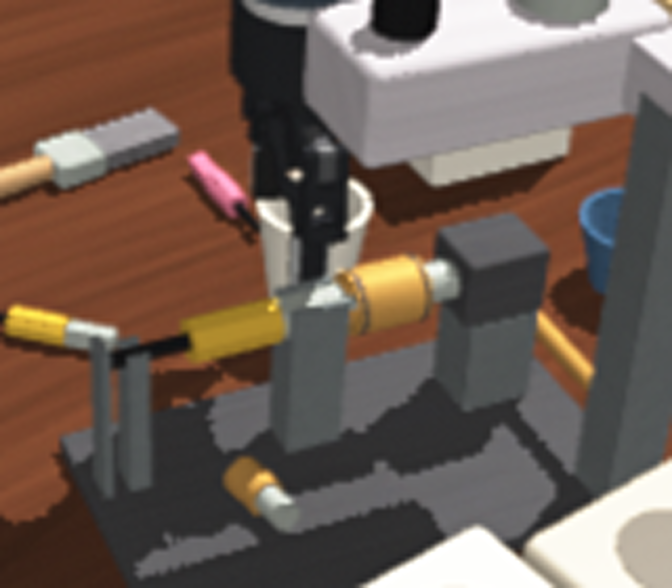

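arm_command(
  series=[
    [[-1,0.2,0,0],[0.2,1,0,0],[0.2,1,0,0],[0.2,1,0,0],[0.2,1,0,0]],
  ],
)

```text
clock: 8.75
tcp_pos: [0.5932, 0.0252, 0.0866]
tcp_rot: [3.077, -0.62, -0.004]
wrist_force: [-4.3, -2.8, 0.7]
width: 1.001
```

arm_command(
  series=[
    [[0.2,1,0,0],[0.2,1,0,0],[0,0,0,0],[0,0,0,0],[0,0,0,0]],
  ],
)

```text
clock: 9.25
tcp_pos: [0.5945, 0.0291, 0.0869]
tcp_rot: [3.08, -0.617, -0.002]
wrist_force: [-4.6, -1.1, -1.0]
width: 0.996
```

```bash
python3 look.py f wrist scene
```

```text
9.25 [-0.62  0.52  0.63  1.87 -0.39  0.88 -0.2 ] [0.5945 0.0291 0.0869] stand frame -0.0685 -0.0371 yaw -22.66 F [-4.57 -1.12 -0.97] [-0.209  0.877 -0.133] w 0.9964364874225896
```

View pics/f_wrist.png

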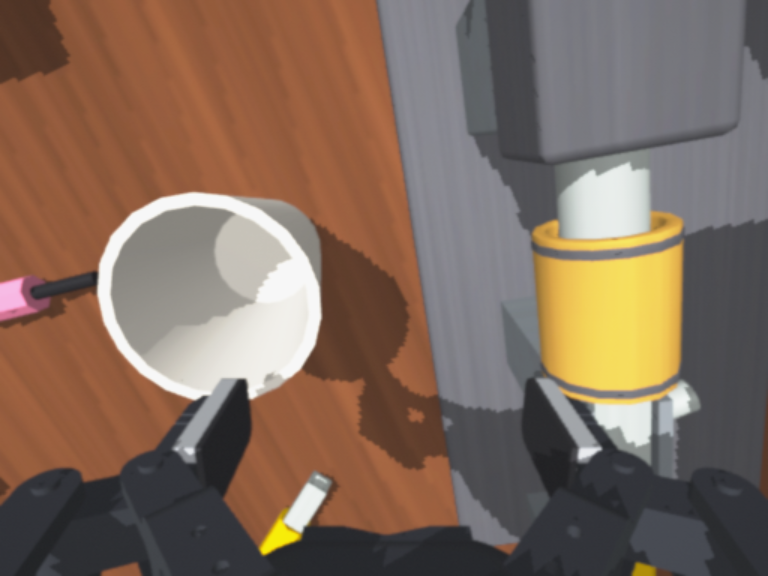

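View pics/f_scene.png

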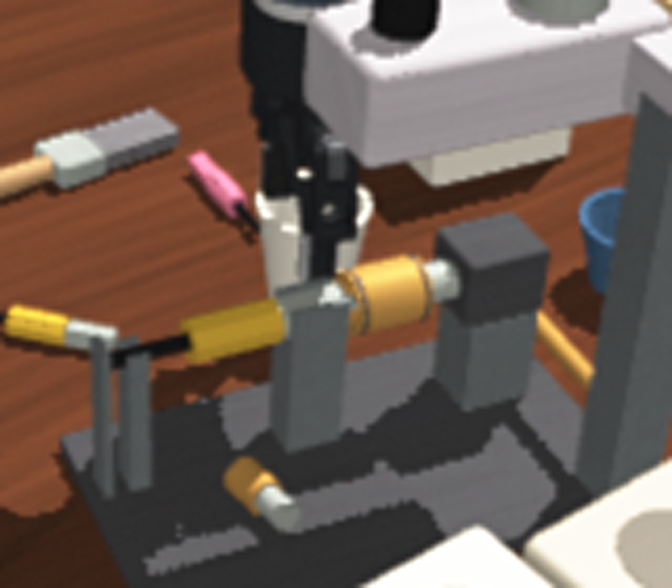

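```bash
python3 - <<'E'
import cv2
im=cv2.imread("pics/f_wrist.png")[340:500,490:700]
cv2.imwrite("pics/fz.png",cv2.resize(im,None,fx=3.8,fy=3.6,interpolation=cv2.INTER_CUBIC))
E
```

```text
(no output)
```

View pics/fz.png

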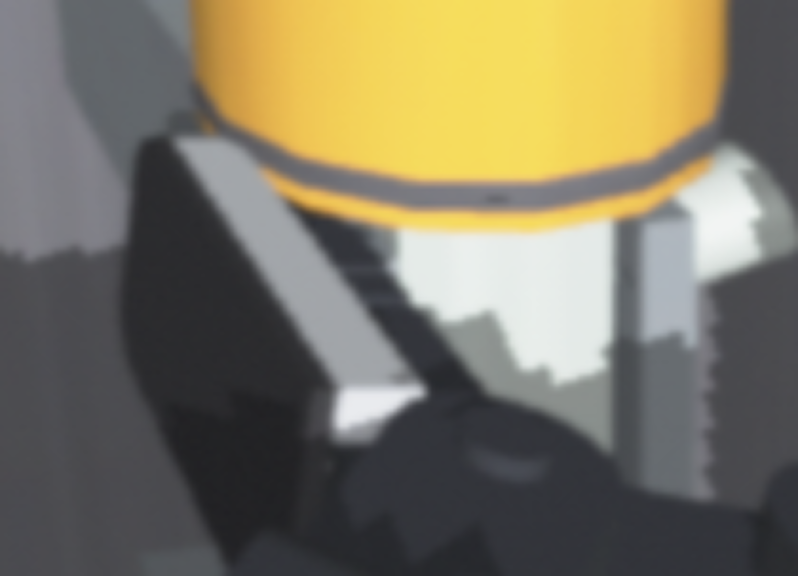

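arm_command(
  series=[
    [[0.2,1,0,0],[0.2,1,0,0],[0.2,1,0,0],[0.2,1,0,0],[0,0,0,0]],
  ],
)

```text
clock: 9.85
tcp_pos: [0.5952, 0.0312, 0.0871]
tcp_rot: [3.078, -0.619, -0.001]
wrist_force: [-5.2, -2.9, -0.4]
width: 0.998
```

```bash
python3 look.py g wrist scene;python3 - <<'E'
import cv2
im=cv2.imread("pics/g_wrist.png")[140:500,440:740]
cv2.imwrite("pics/gz.png",cv2.resize(im,None,fx=1.6,fy=1.6,interpolation=cv2.INTER_CUBIC))
E
```

```text
9.85 [-0.63  0.52  0.63  1.86 -0.39  0.88 -0.2 ] [0.5952 0.0312 0.0871] stand frame -0.0683 -0.0349 yaw -22.76 F [-5.18 -2.95 -0.38] [-0.737  1.004 -0.195] w 0.9984408173584222
```

View pics/gz.png

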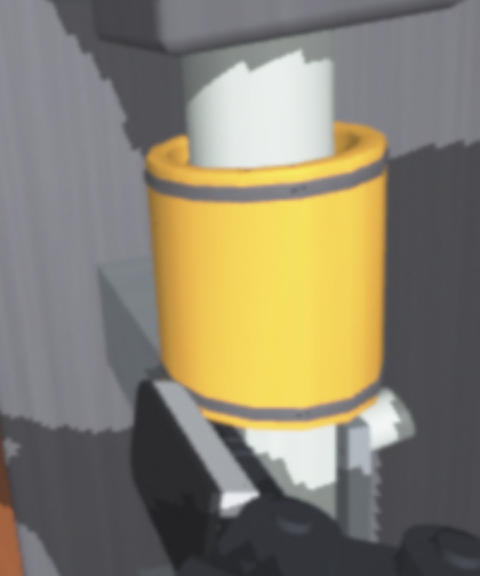

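arm_command(
  series=[
    [[0.2,1,0,0],[0.2,1,0,0],[0.2,1,0,0],[0.2,1,0,0],[0,0,0,0]],
  ],
)

```text
clock: 10.45
tcp_pos: [0.5962, 0.0352, 0.0871]
tcp_rot: [3.077, -0.619, -0.001]
wrist_force: [-5.0, -3.4, 0.3]
width: 1.0
```

```bash
python3 look.py h wrist;python3 - <<'E'
import cv2
im=cv2.imread("pics/h_wrist.png")[140:500,440:740]
cv2.imwrite("pics/hz.png",cv2.resize(im,None,fx=1.6,fy=1.6,interpolation=cv2.INTER_CUBIC))
E
```

```text
10.45 [-0.63  0.52  0.63  1.86 -0.39  0.88 -0.21] [0.5962 0.0352 0.0871] stand frame -0.0682 -0.0308 yaw -22.76 F [-5.02 -3.42  0.32] [-0.767  0.952 -0.225] w 0.9995172965086779
```

View pics/hz.png

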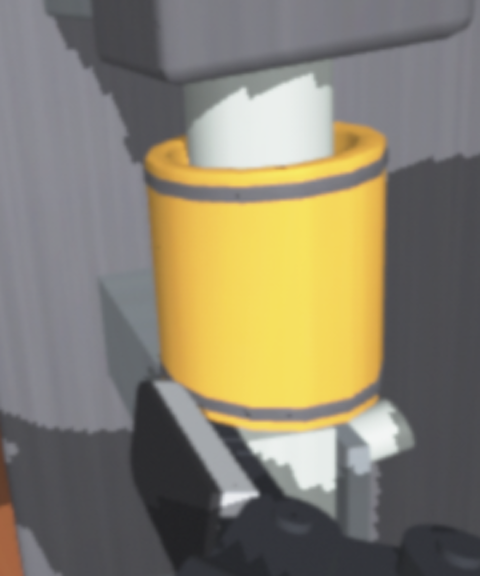

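arm_command(
  series=[
    [[0.2,1,0,0],[0.2,1,0,0],[0.1,0.5,0,0],[0,0,0,0],[0,0,0,0]],
  ],
)

```text
clock: 11.0
tcp_pos: [0.5967, 0.0374, 0.0871]
tcp_rot: [3.077, -0.62, -0.001]
wrist_force: [-4.7, -3.9, 0.2]
width: 0.999
```

arm_command(
  series=[
    [[0.2,1,0,0],[0.2,1,0,0],[0,0,0,0],[0,0,0,0],[0,0,0,0]],
  ],
)

```text
clock: 11.5
tcp_pos: [0.5971, 0.0392, 0.0871]
tcp_rot: [3.077, -0.62, -0.001]
wrist_force: [-4.9, -4.5, -0.5]
width: 1.003
```

```bash
python3 look.py i scene wrist
```

```text
11.5 [-0.64  0.53  0.63  1.86 -0.39  0.89 -0.22] [0.5971 0.0392 0.0871] stand frame -0.0682 -0.0267 yaw -22.78 F [-4.95 -4.48 -0.5 ] [-0.907  1.035 -0.23 ] w 1.0025443366486395
```

View pics/i_scene.png

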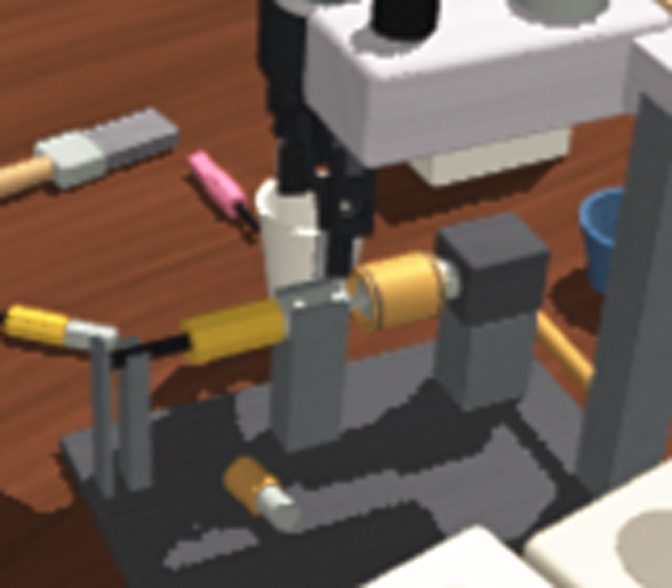

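View pics/i_wrist.png

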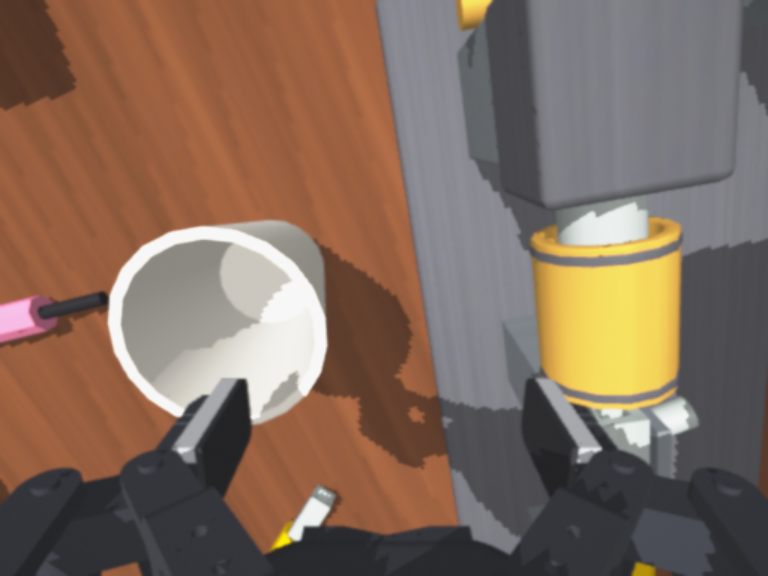

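arm_command(
  series=[
    [[0.2,1,0,0],[0.2,1,0,0],[0,0,0,0],[0,0,0,0],[0,0,0,0]],
  ],
)

```text
clock: 12.1
tcp_pos: [0.5975, 0.0409, 0.0871]
tcp_rot: [3.077, -0.62, -0.0]
wrist_force: [-4.7, -5.3, -0.7]
width: 1.005
```

arm_command(
  series=[
    [[0.2,1,0,0],[0.1,0.5,0,0],[0,0,0,0],[0,0,0,0],[0,0,0,0]],
  ],
)

```text
clock: 12.6
tcp_pos: [0.5978, 0.0422, 0.0871]
tcp_rot: [3.076, -0.621, -0.0]
wrist_force: [-5.2, -5.5, -0.6]
width: 0.997
```

```bash
python3 look.py j scene
```

```text
12.6 [-0.64  0.53  0.63  1.86 -0.39  0.89 -0.22] [0.5978 0.0422 0.0871] stand frame -0.0681 -0.0236 yaw -22.81 F [-5.19 -5.53 -0.62] [-0.956  1.037 -0.296] w 0.9967403909236993
```

View pics/j_scene.png

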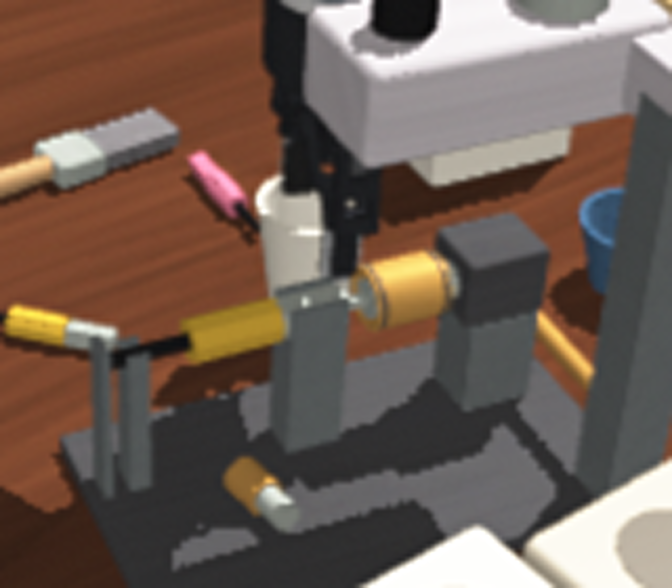

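arm_command(
  series=[
    [[0.2,1,0,0],[0.2,1,0,0],[0,0,0,0],[0,0,0,0],[0,0,0,0]],
  ],
)

```text
clock: 13.15
tcp_pos: [0.5982, 0.044, 0.0871]
tcp_rot: [3.076, -0.621, -0.0]
wrist_force: [-4.9, -4.7, 0.2]
width: 0.997
```

```bash
python3 look.py k scene
```

```text
13.15 [-0.65  0.53  0.63  1.85 -0.39  0.89 -0.23] [0.5982 0.044  0.0871] stand frame -0.0682 -0.0218 yaw -22.82 F [-4.93 -4.71  0.24] [-0.979  0.965 -0.317] w 0.9974484040467284
```

View pics/k_scene.png

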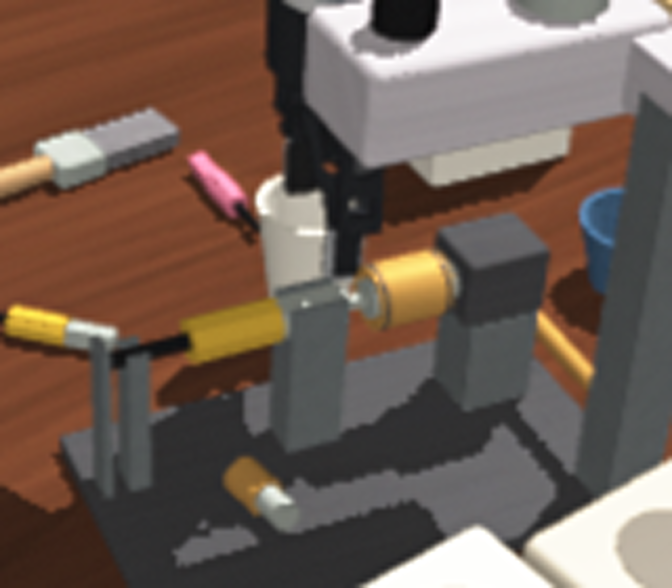

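arm_command(
  series=[
    [[0.2,1,0,0],[0.1,0.5,0,0],[0,0,0,0],[0,0,0,0],[0,0,0,0]],
  ],
)

```text
clock: 13.7
tcp_pos: [0.5986, 0.046, 0.0871]
tcp_rot: [3.077, -0.62, -0.0]
wrist_force: [-3.9, -4.0, -1.4]
width: 1.005
```

```bash
python3 look.py l scene
```

```text
13.7 [-0.65  0.53  0.63  1.85 -0.39  0.89 -0.23] [0.5986 0.046  0.0871] stand frame -0.0682 -0.0198 yaw -22.79 F [-3.92 -4.   -1.42] [-0.925  0.934 -0.229] w 1.00452542352981
```

View pics/l_scene.png

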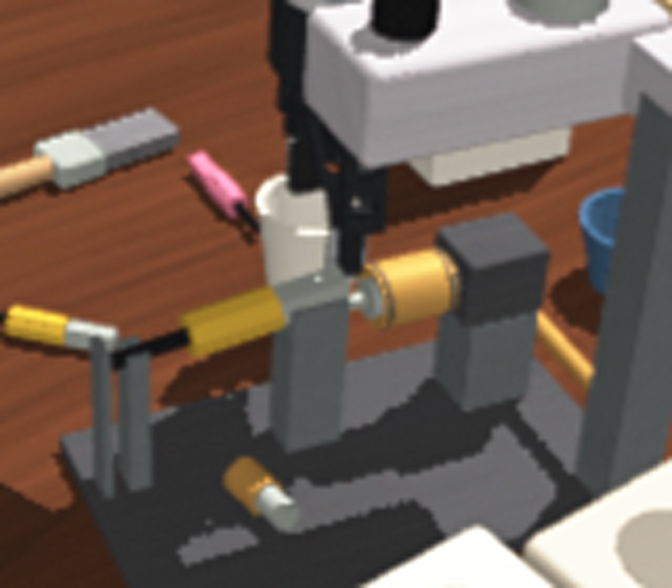

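```bash
python3 look.py m wrist scene; python3 - <<'E'
import cv2
a=cv2.imread("pics/m_wrist.png")[140:500,440:740]
b=cv2.imread("pics/m_scene.png")[180:420,60:480]
a=cv2.resize(a,(360,430));b=cv2.resize(b,(430,430*240//420))
import numpy as np
o=np.zeros((430,790,3),np.uint8);o[:,:360]=a;o[:b.shape[0],360:]=b
cv2.imwrite("pics/mz.png",o)
E
```

```text
13.75 [-0.65  0.53  0.63  1.85 -0.39  0.89 -0.23] [0.5986 0.0459 0.0871] stand frame -0.0681 -0.0198 yaw -22.8 F [-4.03 -5.76 -0.27] [-0.923  0.922 -0.247] w 0.9987385356750895
```

View pics/mz.png

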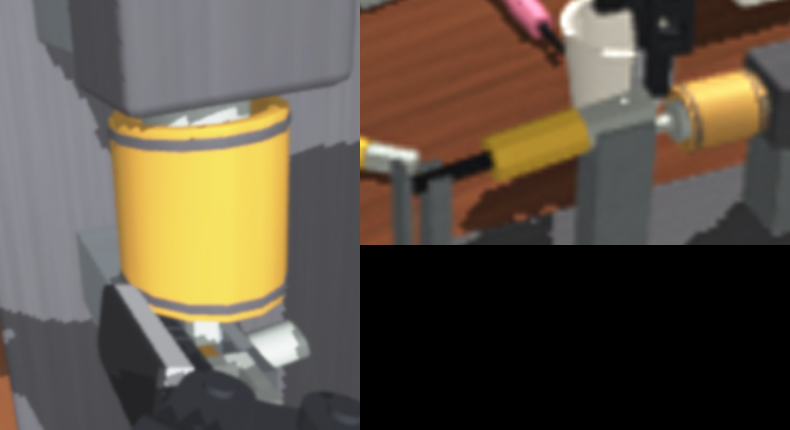

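```bash
python3 - <<'E'
from fit import *
im=robot.read_camera("scene");cv2.imwrite("pics/n_full.png",im[:,:,::-1])
for l in("plug_end","nozzle_mid","sleeve_mid"):
    print(l,[(np.round(x["location"],1).tolist(),round(x["conf"],2)) for x in robot.pinpoint("scene",l)[:4]])
for h in(0,.009,.014): print("pred plug",h,proj(S,W(P,(0,-.04,.1+h))).round(1),"mid",proj(S,W(P,(0,-.108,.1+h*58/126))).round(1))
print("sleeve",[ (d,proj(S,W(P,(0,-.015+d,.1))).round(1).tolist()) for d in(0,.015)])
a=cv2.imread("pics/scene0.png")[185:245,215:315];b=im[185:245,215:315,::-1]
o=np.vstack([cv2.resize(np.ascontiguousarray(x),(500,300),interpolation=cv2.INTER_CUBIC) for x in(a,b)])
cv2.imwrite("pics/cmp.png",o)
E
```

```text
plug_end [([280.6, 216.6], 0.7), ([200.3, 378.2], 0.68), ([244.4, 187.9], 0.61), ([229.1, 230.9], 0.56)]
nozzle_mid [([204.9, 347.1], 0.91), ([254.6, 228.5], 0.65), ([207.5, 226.6], 0.62), ([256.0, 192.8], 0.59)]
sleeve_mid [([297.9, 217.2], 0.65), ([180.5, 294.0], 0.27)]
pred plug 0 [282. 222.] mid [255.7 228.5]
pred plug 0.009 [282.2 219. ] mid [255.7 227.1]
pred plug 0.014 [282.3 217.3] mid [255.7 226.3]
sleeve [(0, [291.4, 219.7]), (0.015, [296.9, 218.3])]
```

View pics/cmp.png

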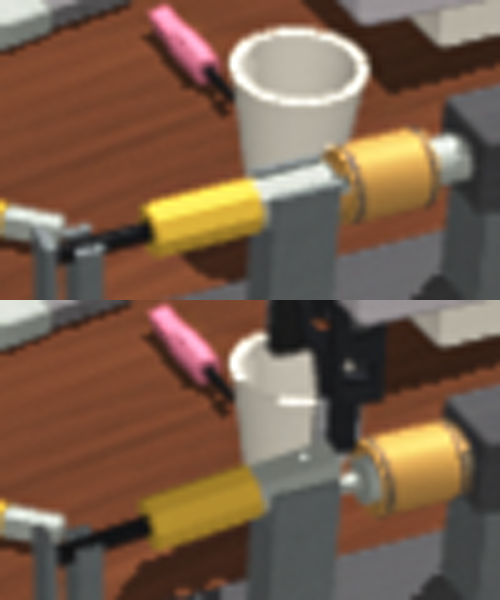

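arm_command(
  series=[
    [[-19,-17,0,0],[-19,-17,0,0],[-10,0,10,0],[0,0,10,0],[0,0,0,0]],
  ],
)

```text
clock: 14.55
tcp_pos: [0.5554, 0.016, 0.1102]
tcp_rot: [-3.077, 0.614, -0.013]
wrist_force: [1.2, -0.9, 0.2]
width: 0.998
```

```bash
python3 look.py o scene wrist
```

```text
14.55 [-0.67  0.41  0.67  1.96 -0.33  0.87 -0.21] [0.5554 0.016  0.1102] stand frame -0.1039 -0.0584 yaw -22.57 F [ 1.23 -0.86  0.2 ] [ 0.002 -0.028 -0.015] w 0.998314448727314
```

View pics/o_scene.png

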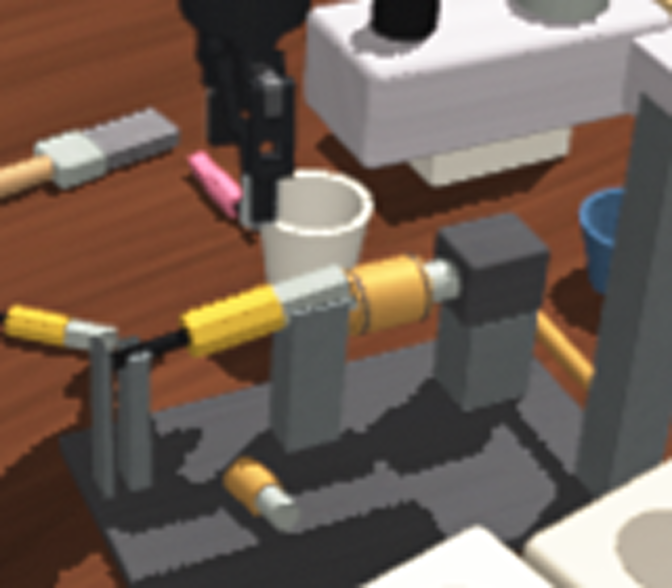

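View pics/o_wrist.png

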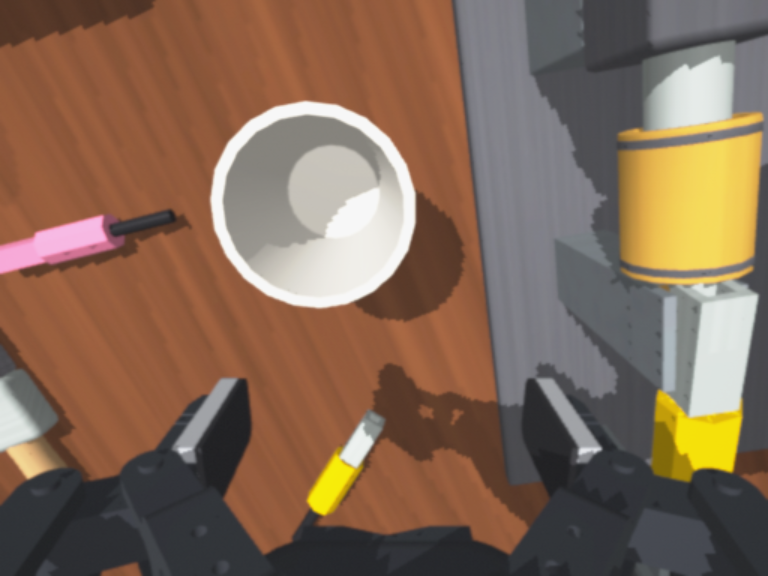

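arm_command(
  series=[
    [[0,0,40,5],[10,-15,40,5],[15,-25,10,0],[15,-25,0,0],[7,-16,0,0]],
  ],
  claw=50,
  newtons=40,
)

```text
clock: 15.15
tcp_pos: [0.6009, -0.0678, 0.1985]
tcp_rot: [3.121, -0.346, 0.007]
wrist_force: [-0.7, 0.0, 0.2]
width: 0.582
```

```bash
python3 look.py p wrist; python3 - <<'E'
from h import *
print(robot.state()["joint_velocities"].round(3))
for c in("wrist","scene"):
  if c=="scene": robot.read_camera("scene")
  for l in("plug_end","nozzle_mid","sleeve_mid"):
    print(c,l,[(np.round(x["location"],1).tolist(),round(x["conf"],2)) for x in robot.pinpoint(c,l)[:5]])
st=robot.state();print(st["tcp_pos"],st["tcp_rot"])
E
```

```text
15.15 [-0.52  0.39  0.7   1.77 -0.28  1.08  0.06] [ 0.6009 -0.0678  0.1985] stand frame -0.0414 -0.1305 yaw -12.65 F [-0.68  0.01  0.16] [-0.005  0.077  0.035] w 0.5819032337475163
[-0.028 -0.025  0.003  0.045  0.024  0.011 -0.071]
wrist plug_end [([178.4, 172.3], 0.75), ([491.3, 314.9], 0.57), ([318.7, 75.1], 0.56)]
wrist nozzle_mid [([31.7, 37.6], 0.97), ([443.2, 300.3], 0.94), ([310.8, 170.4], 0.8), ([155.2, 207.8], 0.68), ([298.1, 37.2], 0.35)]
wrist sleeve_mid [([301.1, 37.5], 0.62), ([319.1, 37.2], 0.6)]
scene plug_end [([279.1, 218.5], 0.82), ([230.9, 234.4], 0.69), ([200.8, 378.8], 0.61), ([245.0, 188.7], 0.38)]
scene nozzle_mid [([253.0, 225.9], 0.75), ([205.3, 347.2], 0.65), ([254.1, 194.3], 0.51), ([207.8, 225.8], 0.44), ([280.1, 220.2], 0.17)]
scene sleeve_mid [([290.2, 220.4], 0.8)]
[ 0.59778279 -0.06419605  0.19679709] [-3.12205171e+00  3.41892750e-01  1.51190290e-03]
```

View pics/p_wrist.png

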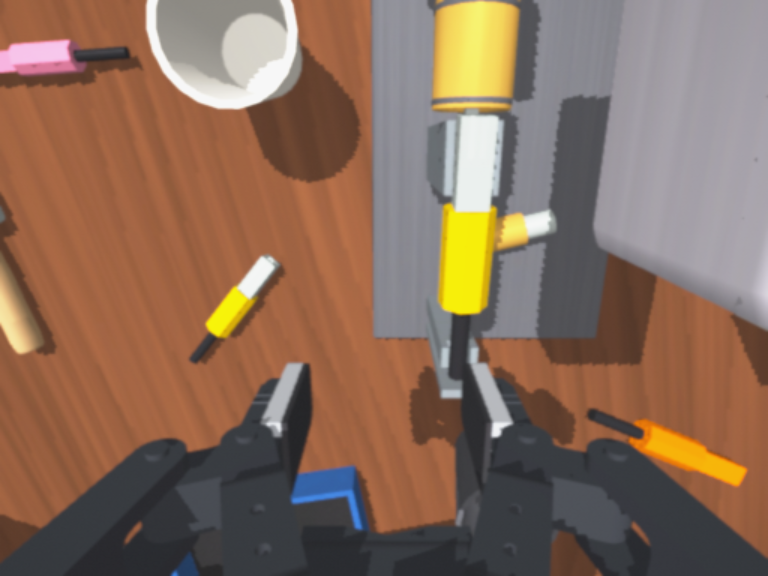

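```bash
python3 - <<'E'
from fit import *
st=dict(tcp_pos=np.array([.6009,-.0678,.1985]),tcp_rot=np.array([3.121,-.346,.007]))
C=cam("wrist",st)
c,s=np.cos(P[2]),np.sin(P[2])
def inv(w):
    d=w[:2]-P[:2];return np.r_[c*d[0]+s*d[1],-s*d[0]+c*d[1]].round(4)
for n,px,z in [("mid",(310.8,170.4),.1064),("plug",(318.7,75.1),.114),("handle plus end top",(470/1.5,206/1.5),.121),("handle minus end top",(463/1.5,312/1.5),.1155),("tip",(458/1.5,375/1.5),.102),("sleeve end band",(473/1.5,107/1.5),.119)]:
    w=atz(C,px,z);print(n,w.round(4),inv(w))
print("mid tri",tri([(C,(310.8,170.4)),(S,(253.0,225.9))]))
now=robot.state();print(now["tcp_pos"].round(4),inv(now["tcp_pos"]))
E
```

```text
mid [ 0.6457 -0.0556  0.1064] [-0.0002 -0.1089]
plug [0.6611 0.0105 0.114 ] [ 0.0006 -0.0411]
handle plus end top [ 0.6496 -0.0288  0.121 ] [-0.0022 -0.0819]
handle minus end top [ 0.638  -0.0818  0.1155] [-0.0021 -0.1361]
tip [ 0.6301 -0.124   0.102 ] [-0.0007 -0.179 ]
sleeve end band [0.6583 0.0132 0.119 ] [-0.0027 -0.039 ]
mid tri (array([ 0.64388845, -0.05761002,  0.10670338]), [np.float64(0.002735067824785523), np.float64(0.0027350678247855327)])
[ 0.5978 -0.0642  0.1968] [-0.0451 -0.1276]
```

```bash
python3 - <<'E'
from fit import *
st=dict(tcp_pos=np.array([.6009,-.0678,.1985]),tcp_rot=np.array([3.121,-.346,.007]))
C=cam("wrist",st);c,s=np.cos(P[2]),np.sin(P[2])
for px in [(597,215),(598,235),(610,245)]:
    w=atz(C,(px[0]/1.5,px[1]/1.5),.24);d=w[:2]-P[:2];print(px,np.r_[c*d[0]+s*d[1],-s*d[0]+c*d[1]].round(4))
E
```

```text
(597, 215) [ 0.0033 -0.0682]
(598, 235) [ 0.0041 -0.0725]
(610, 245) [ 0.007  -0.0748]
```

arm_command(
  series=[
    [[15,-4,0,0],[16,-4,0,0],[12,-2,0,0],[0,0,-20,0],[0,0,-25,0]],
  ],
)

```text
clock: 16.05
tcp_pos: [0.6429, -0.0751, 0.1532]
tcp_rot: [-3.122, 0.343, -0.006]
wrist_force: [0.7, -0.3, 0.2]
width: 0.584
```

```bash
python3 look.py q wrist
```

```text
16.05 [-0.45  0.52  0.66  1.7  -0.37  1.04  0.12] [ 0.6429 -0.0751  0.1532] stand frame 0.0012 -0.1286 yaw -12.54 F [ 0.65 -0.31  0.16] [-0.016  0.028  0.006] w 0.5843466672140415
```

View pics/q_wrist.png

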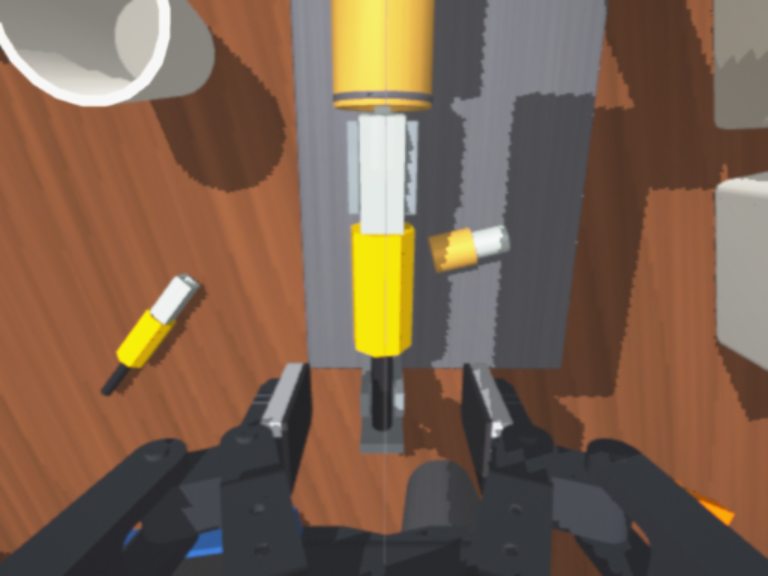

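arm_command(
  series=[
    [[-1,0,-20,0],[0,0,-20,0],[0,0,-18,0],[0,0,-8,0],[0,0,0,0]],
  ],
)

```text
clock: 16.6
tcp_pos: [0.6389, -0.0755, 0.0849]
tcp_rot: [-3.123, 0.345, 0.005]
wrist_force: [-0.0, 0.4, 0.3]
width: 0.585
```

```bash
python3 look.py r wrist scene
```

```text
16.6 [-0.41  0.6   0.62  1.74 -0.42  0.93  0.16] [ 0.6389 -0.0755  0.0849] stand frame -0.0026 -0.1298 yaw -12.62 F [-0.01  0.43  0.35] [ 0.012 -0.004  0.041] w 0.5847516171922487
```

View pics/r_wrist.png

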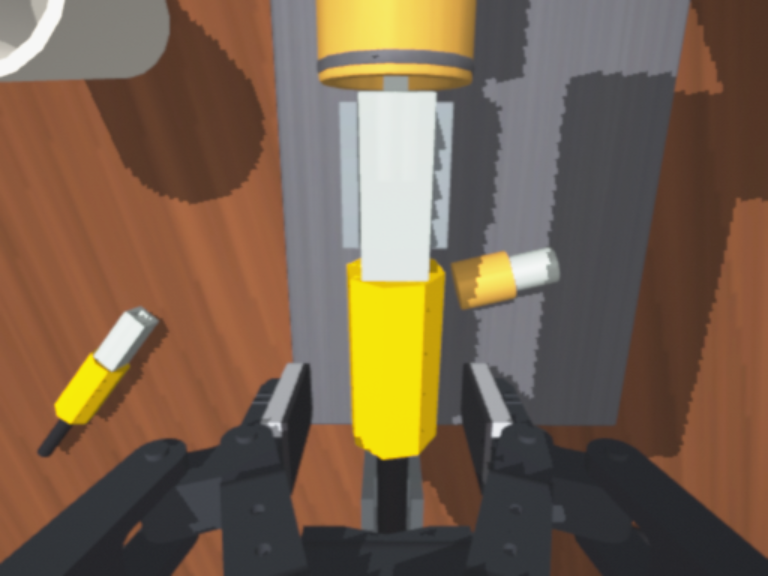

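View pics/r_scene.png

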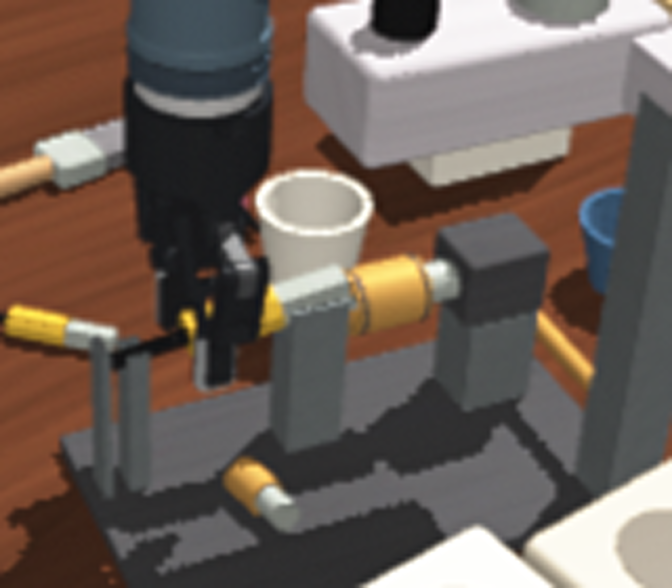

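arm_command(
  series=[
    [[2,2,0,0],[1.5,2.4,0,0],[0,0,2,0],[0,0,0,0],[0,0,0,0]],
  ],
)

```text
clock: 17.2
tcp_pos: [0.6437, -0.0719, 0.0886]
tcp_rot: [-3.122, 0.346, -0.001]
wrist_force: [0.1, -0.6, -0.2]
width: 0.584
```

arm_command(
  series=[
    [[0,0,0,0],[0,0,0,0],[0,0,0,0],[0,0,0,0],[0,0,0,0]],
  ],
  claw=15,
  newtons=40,
)

```text
clock: 17.7
tcp_pos: [0.6429, -0.0718, 0.0882]
tcp_rot: [-3.122, 0.346, 0.002]
wrist_force: [-2.7, 0.1, 2.8]
width: 0.279
```

```bash
python3 look.py s wrist
```

```text
17.7 [-0.42  0.61  0.62  1.73 -0.42  0.94  0.15] [ 0.6429 -0.0718  0.0882] stand frame 0.0005 -0.1254 yaw -12.66 F [-2.71  0.13  2.78] [ 0.143  0.63  -0.038] w 0.27864032187625387
```

View pics/s_wrist.png

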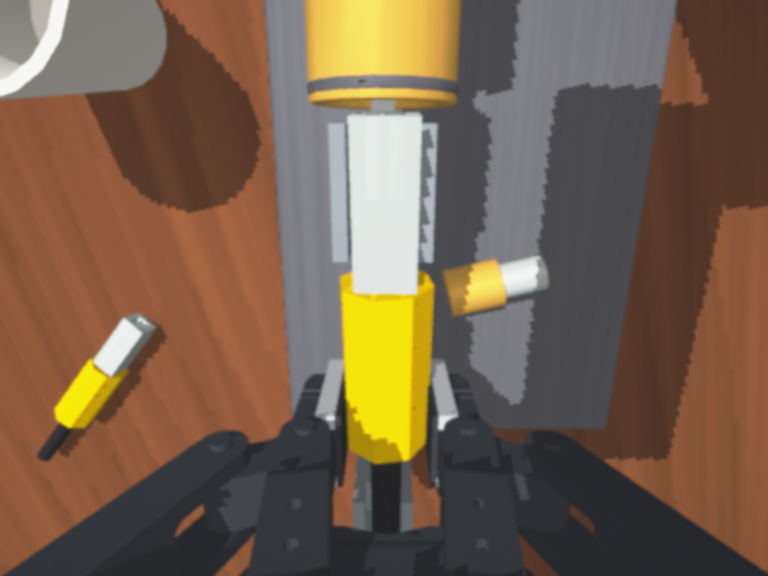

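arm_command(
  series=[
    [[0,0,4,0],[0,0,8,0],[0,0,12,0],[0,0,14,0],[0,0,14,0]],
  ],
)

```text
clock: 18.25
tcp_pos: [0.6443, -0.0721, 0.1422]
tcp_rot: [3.122, -0.346, 0.003]
wrist_force: [-0.1, 1.2, -2.2]
width: 0.275
```

```bash
python3 look.py t wrist scene
```

```text
18.25 [-0.45  0.54  0.65  1.7  -0.38  1.02  0.12] [ 0.6443 -0.0721  0.1422] stand frame 0.0019 -0.1253 yaw -12.66 F [-0.09  1.19 -2.15] [ 0.01  -0.034 -0.006] w 0.2751687580633844
```

View pics/t_wrist.png

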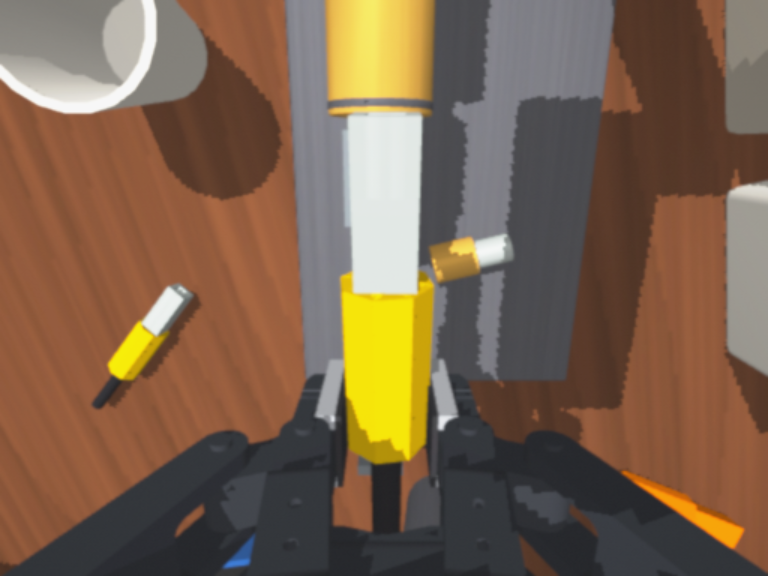

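View pics/t_scene.png

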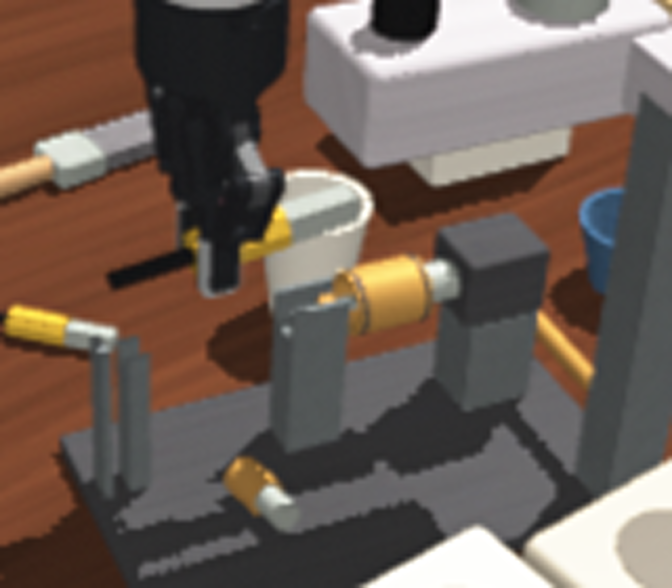

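arm_command(
  series=[
    [[-5,-5,20,0],[-12,-20,20,1],[-12,-20,5,1],[-14,-22,0,1],[-14,-22,0,1]],
  ],
)

```text
clock: 18.85
tcp_pos: [0.5863, -0.1615, 0.1858]
tcp_rot: [-3.133, 0.235, -0.002]
wrist_force: [0.9, 0.2, -1.2]
width: 0.275
```

arm_command(
  series=[
    [[-16,-24,0,1.5],[-16,-24,0,1.5],[-16,-24,0,1.5],[-16,-24,0,1.5],[-16,-24,0,1.5]],
  ],
)

```text
clock: 19.35
tcp_pos: [0.5057, -0.2818, 0.1854]
tcp_rot: [-3.141, 0.03, -0.001]
wrist_force: [1.3, -1.0, -1.1]
width: 0.276
```

arm_command(
  series=[
    [[-16,-24,0,1.1],[-16,-24,0,0],[-16,-22,0,0],[-10,-14,0,0],[-6,-8,0,0]],
  ],
)

```text
clock: 19.85
tcp_pos: [0.4407, -0.3748, 0.1855]
tcp_rot: [3.141, -0.007, -0.0]
wrist_force: [-0.3, 0.3, -0.4]
width: 0.274
```

```bash
python3 look.py u wrist; python3 - <<'E'
from h import *
im=robot.read_camera("top");cv2.imwrite("pics/u_top.png",im[:,:,::-1])
im=robot.read_camera("scene");cv2.imwrite("pics/u_scene.png",im[:,:,::-1])
st=robot.state();print(st["tcp_pos"],st["wrist_force"])
E
```

```text
19.85 [ 0.01  0.36  0.76  1.85 -0.29  1.04  0.88] [ 0.4407 -0.3748  0.1855] stand frame -0.1313 -0.4649 yaw -0.25 F [-0.29  0.27 -0.4 ] [0.009 0.003 0.016] w 0.2741313314131413
[ 0.44246021 -0.37284727  0.18530998] [-0.87844546  0.45490195 -0.51225254]
```

View pics/u_top.png

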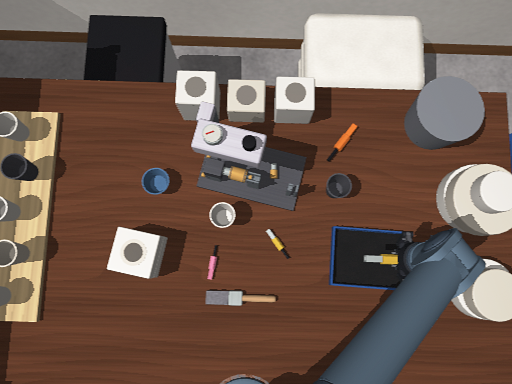

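View pics/u_wrist.png

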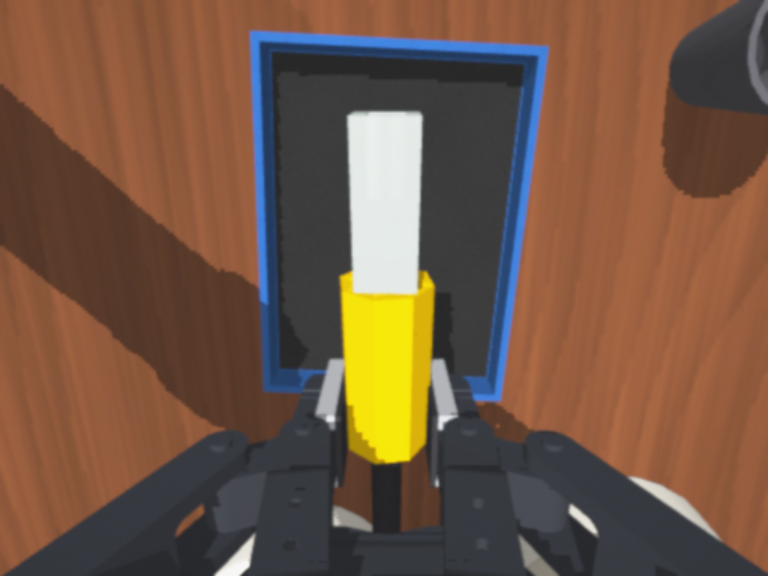

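View pics/u_scene.png

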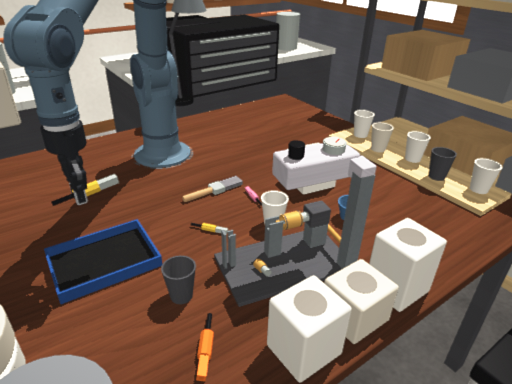

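```bash
python3 - <<'E'
from h import *
st=dict(tcp_pos=np.array([.4407,-.3748,.1855]),tcp_rot=np.array([3.141,-.007,0]))
C=cam("wrist",st)
Q=np.array([atz(C,(a/1.5,b/1.5),.03) for a,b in [(251,32),(548,46),(501,400),(264,391)]]);print(Q.round(4),Q.mean(0))
for a,b,z in[(386,112,.22),(387,285,.21),(385,460,.21)]: print(atz(C,(a/1.5,b/1.5),z).round(4))
E
```

```text
[[ 0.3647 -0.2384  0.03  ]
 [ 0.5329 -0.2463  0.03  ]
 [ 0.5222 -0.4744  0.03  ]
 [ 0.3529 -0.4664  0.03  ]] [ 0.44321036 -0.35634789  0.03      ]
[ 0.4406 -0.2915  0.22  ]
[ 0.4407 -0.333   0.21  ]
[ 0.4399 -0.3871  0.21  ]
```

arm_command(
  series=[
    [[1,0,-30,-3],[0,0,-40,0],[0,0,-40,0],[0,0,-25,0],[0,0,-10,0]],
  ],
)

```text
clock: 20.5
tcp_pos: [0.4433, -0.3691, 0.0369]
tcp_rot: [-3.136, 0.078, 0.007]
wrist_force: [-0.1, 0.6, -0.9]
width: 0.276
```

arm_command(
  series=[
    [[0,0,-8,0],[0,0,-6,0],[0,0,-4,0],[0,0,-3,0],[0,0,-2,0]],
  ],
)

```text
clock: 21.0
tcp_pos: [0.4441, -0.3732, 0.0179]
tcp_rot: [3.14, -0.084, 0.002]
wrist_force: [0.4, 0.0, -1.8]
width: 0.278
```

```bash
python3 look.py v wrist; python3 - <<'E'
from h import *
im=robot.read_camera("scene")
cv2.imwrite("pics/v_scene.png",cv2.resize(np.ascontiguousarray(im[180:320,20:200,::-1]),None,fx=4,fy=4,interpolation=cv2.INTER_CUBIC))
st=robot.state();print(st["tcp_pos"],st["wrist_force"])
E
```

```text
21.0 [ 0.13  0.61  0.61  1.93 -0.5   0.76  0.98] [ 0.4441 -0.3732  0.0179] stand frame -0.1284 -0.4626 yaw -3.06 F [ 0.39  0.02 -1.82] [-0.011  0.038  0.031] w 0.2782434458827517
[ 0.44364802 -0.37299553  0.01752951] [-0.01735821 -0.68640582 -0.95129873]
```

View pics/v_scene.png

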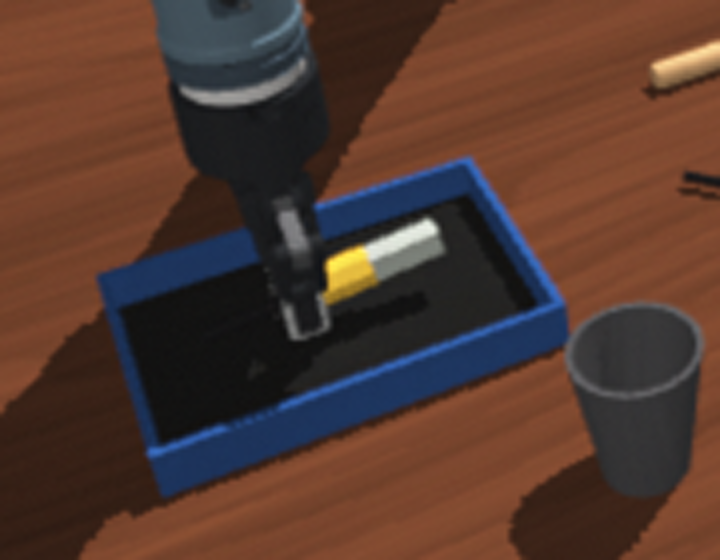

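View pics/v_wrist.png

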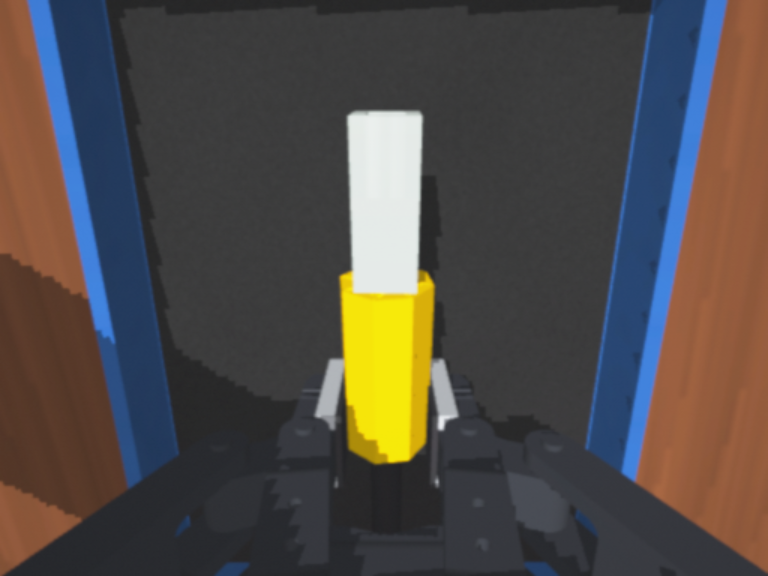

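arm_command(
  series=[
    [[0,0,-2,0],[0,0,-2,0],[0,0,-2,0],[0,0,-1,0],[0,0,0,0]],
  ],
)

```text
clock: 21.6
tcp_pos: [0.4434, -0.3727, 0.01]
tcp_rot: [-3.14, 0.084, 0.001]
wrist_force: [0.5, -0.4, 0.1]
width: 0.274
```

arm_command(
  series=[
    [[0,0,-1,0],[0,0,-1,0],[0,0,-1,0],[0,0,0,0],[0,0,0,0]],
  ],
)

```text
clock: 22.1
tcp_pos: [0.4435, -0.3728, 0.0072]
tcp_rot: [-3.14, 0.084, 0.0]
wrist_force: [0.7, -0.6, -0.3]
width: 0.275
```

arm_command(
  series=[
    [[0,0,-0.5,0],[0,0,-0.5,0],[0,0,-0.5,0],[0,0,-0.5,0],[0,0,0,0]],
  ],
)

```text
clock: 22.6
tcp_pos: [0.4435, -0.3729, 0.0053]
tcp_rot: [-3.14, 0.084, 0.0]
wrist_force: [-0.7, -0.1, -0.1]
width: 0.276
```

arm_command(
  series=[
    [[0,0,-0.5,0],[0,0,-0.5,0],[0,0,-0.5,0],[0,0,0,0],[0,0,0,0]],
  ],
)

```text
clock: 23.1
tcp_pos: [0.4436, -0.3729, 0.0052]
tcp_rot: [-3.139, 0.084, -0.0]
wrist_force: [-2.3, 3.8, 9.7]
width: 0.277
```

arm_command(
  series=[
    [[0,0,1,0],[0,0,0.5,0],[0,0,0,0],[0,0,0,0],[0,0,0,0]],
  ],
  newtons=20,
)

```text
clock: 23.6
tcp_pos: [0.4436, -0.373, 0.0053]
tcp_rot: [3.14, -0.084, 0.0]
wrist_force: [-0.7, 0.5, 0.5]
width: 0.274
```

arm_command(
  series=[
    [[0,0,0,0],[0,0,0,0],[0,0,0,0],[0,0,0,0],[0,0,0,0]],
  ],
  claw=27,
)

```text
clock: 24.1
tcp_pos: [0.4435, -0.3728, 0.0052]
tcp_rot: [-3.14, 0.084, 0.0]
wrist_force: [0.5, 0.2, 0.8]
width: 0.319
```

arm_command(
  series=[
    [[0,0,0,0],[0,0,0,0],[0,0,0,0],[0,0,0,0],[0,0,0,0]],
  ],
  claw=45,
)

```text
clock: 24.6
tcp_pos: [0.4435, -0.3728, 0.0053]
tcp_rot: [-3.14, 0.084, 0.0]
wrist_force: [0.3, -0.2, -0.6]
width: 0.525
```

```bash
python3 look.py x wrist
```

```text
24.6 [ 0.15  0.63  0.6   1.93 -0.52  0.74  0.99] [ 0.4435 -0.3728  0.0053] stand frame -0.1291 -0.4623 yaw -3.06 F [ 0.29 -0.24 -0.61] [-0.032  0.005 -0.024] w 0.5254142943607173
```

View pics/x_wrist.png

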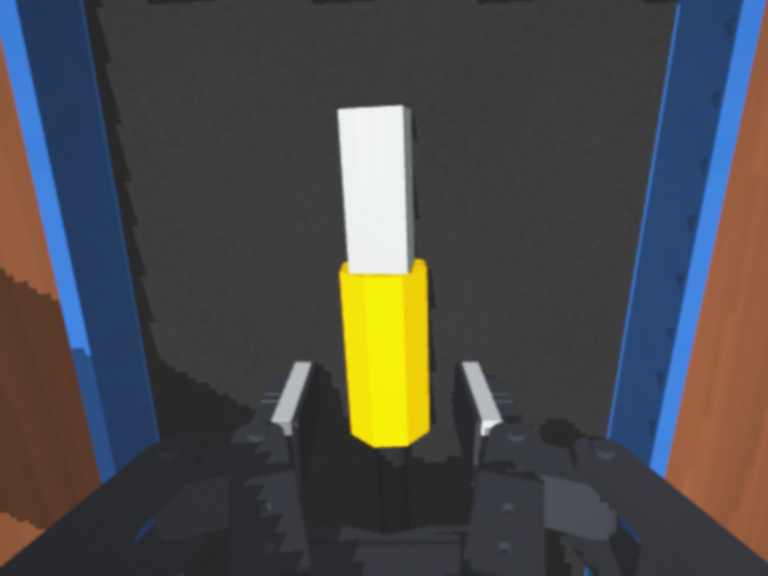

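Released and lying in the tray. Retreat straight up and check.

arm_command(
  series=[
    [[0,0,10,0],[0,0,25,0],[0,0,40,0],[0,0,45,0],[0,0,40,0]],
  ],
)

```text
clock: 25.15
tcp_pos: [0.4434, -0.3732, 0.1678]
tcp_rot: [3.14, -0.085, 0.001]
wrist_force: [1.2, 0.2, 0.3]
width: 0.522
```

arm_command(
  series=[
    [[0,0,20,0],[0,0,0,0],[0,0,0,0],[0,0,0,0],[0,0,0,0]],
  ],
)

```text
clock: 25.65
tcp_pos: [0.4425, -0.3719, 0.1835]
tcp_rot: [-3.139, 0.084, 0.005]
wrist_force: [0.6, 0.9, 0.8]
width: 0.526
```

```bash
python3 look.py y wrist scene; python3 - <<'E'
from h import *
st=robot.state()
robot.read_camera("wrist");C=cam("wrist",st);r=robot.pinpoint("wrist","nozzle_mid");print([(x["location"],x["conf"]) for x in r[:3]])
im=robot.read_camera("scene");S=cam("scene");r2=robot.pinpoint("scene","nozzle_mid");print([(np.round(x["location"],1),x["conf"]) for x in r2[:6]])
cv2.imwrite("pics/y_full.png",im[:,:,::-1])
print(atz(C,r[0]["location"],.017)); print(proj(S,atz(C,r[0]["location"],.017)))
print(robot.pinpoint("scene","sleeve_mid")[:1])
E
```

```text
25.65 [-0.01  0.37  0.77  1.85 -0.3   1.04  0.83] [ 0.4425 -0.3719  0.1835] stand frame -0.1303 -0.4616 yaw -3.05 F [0.59 0.94 0.76] [-0.025 -0.014 -0.008] w 0.5264925384731629
[([258.3, 155.9], 0.63)]
[(array([207.3, 345. ]), 0.94), (array([103.1, 256.7]), 0.76), (array([207.4, 228.4]), 0.63)]
[ 0.44390804 -0.35314868  0.017     ]
[104.66365506 255.44203021]
[{'location': [291.8, 221.1], 'conf': 0.71}]
```

View pics/y_wrist.png

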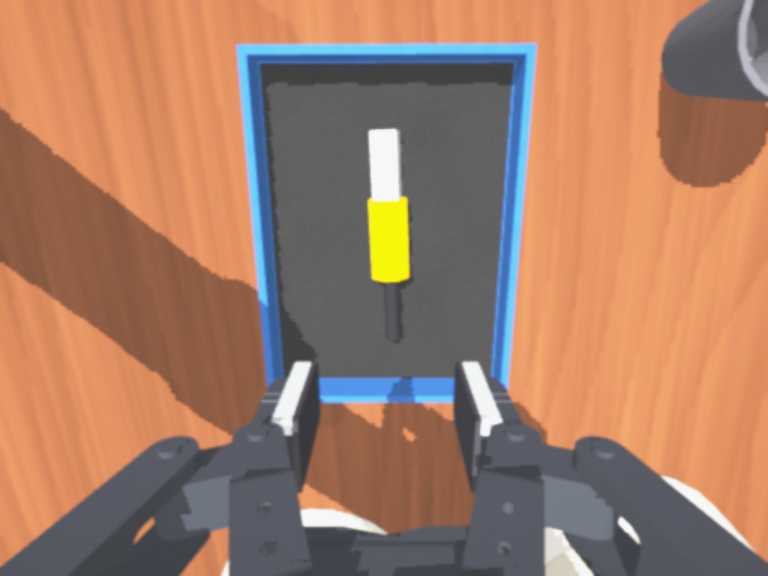

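View pics/y_full.png

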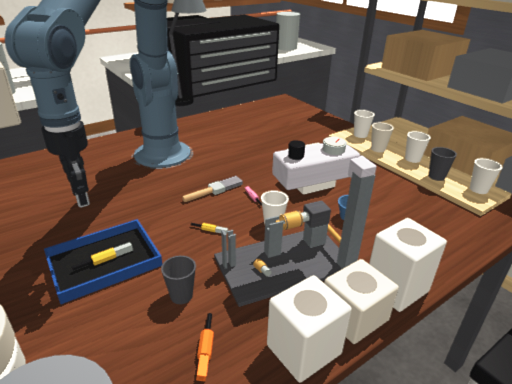

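```bash
python3 -c "
from cell import robot
print(robot.finish_job()); print(robot.state()['clock'])"
```

```text
the job is handed in; nothing more can be done
None
the job is handed in; nothing more can be done
```

The nozzle is lying flat and released in the blue tray, the sleeve is home, and the job was handed in at about 26 s of the 58 s allowed. `finish_job` gives no verdict, so the points below are my own measurements.

**Departure from the brief:** I did not pinch the sleeve with a tilted tool. The move rows only allow turns about the vertical, so the tool stayed straight down. I pushed one open finger against the near side of the sleeve's end face, keeping the gripper body clear of the valve block.

**What happened:**
- **Draw:** The nozzle popped after about 15 mm of draw. The push was 4–6.5 N along the axis, below the clamp's 11 N, and I stopped before feeling the hard stop.
- **Contact:** While lining up, the finger rubbed the cradle cheek at about 4–6 N.
- **Release:** I pulled the finger away quickly. The pictures then showed the sleeve home and the nozzle still popped up in its cradle.
- **Placing:** I gripped the handle at 40 N, lifted it straight up and carried it to the tray. The fingertips touched the tray floor at about 10 N before release, and the nozzle then dropped the last 2–3 mm.

**Last checks:**
- The handle centre is about 3 mm from the tray's centre, seen from the wrist. The scene camera agrees within 2 pixels.
- The sleeve's position in the image matches its home position within about 1.5 pixels.
- No bystander looks moved, and the robot is clear of everything.

**Not measured directly:**
- The sleeve's snap speed.
- How far the coupler shifted in its clamp.
- The impact force of the nozzle in the tray.
- The nozzle's height and tilt in the tray, which I judged flat only from the pictures.

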